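# Gauge tube adapters and sort them by fit

## Robot

A 7-joint arm with a two-finger parallel gripper is mounted at the origin on a cart in front of the work surface, level with it; the furniture and walls round the work are solid. World frame = base frame: x ahead of the robot, y to its left, z up, the work surface at z = 0. Lengths are in m, angles in rad, forces in N, time in s.
With the tool pointing down it reaches from about 0.425 to 0.925 m from the base axis. Payload 6.8 kg.
Tool frame: the origin (TCP) lies between the finger pads; the fingertips stand 22 mm ahead of it and the grasp point (between the pads) lies 3 mm ahead of it (bot.tip_reach is the distance from the TCP to the fingertips, in m); z points along the fingers, x is the direction in which the jaws open and shut, and the axes are right-handed (so a half turn about z gives the same grasp; the last joint's range is limited). The gripper opens to 85 mm and grips with 20 to 120 N. Pads are 22 mm wide; open, the fingers measure 114 mm over their backs; the gripper's body (76 mm by 85 mm) begins 54 mm behind the grasp point. The pads swing forward as they close: fully open they stand 13 mm farther back than shut.
Start: joints at [-1.35, 0.477, 0.022, 1.555, -0.011, 1.109, -0.083], TCP at [0.218, 0.639, 0.253] pointing down, gripper open.
Joint ranges: [-2.96, 2.96], [-0.34, 2.1], [-1.41, 1.46], [0.24, 2.44], [-1.37, 4.51], [0.17, 1.92], [-2.96, 2.96]. Speed limits (rad/s): [2.39, 2.39, 3.14, 3.14, 3.14, 3.14, 3.14].

## Interface

Orientations are given as a unit quaternion [w, x, y, z].
In Python, from station import bot gives the robot as it stands.
- The arm moves only by the tool step_arm, never from a script. Its argument "targets" is a list of rows, each a list of 5 numbers: the shift along the tool's x, y, z in mm, then the turn about the tool's z in degrees, then the closure, from 0 (fully open) to 1 (shut). In form: [[dx, dy, dz, spin, jaw], ...]. A call has 1 to 20 rows; each row is the pose to reach, as a shift and turn from the pose commanded when the call began, along the tool's axes at that moment; what a row does not reach only later rows make up. A row lasts 1/12 s, in which the tool goes at most 41.7 mm and 7.16 degrees, less where a joint would pass 70% of its speed; a pose out of reach is approached as far as the arm can. A call with a gripper value outside its range is refused whole. The fingers move at their own pace and stop on an object; "newtons" is the grip in N (left out, the last holds). Time passes only in rows, so rows that repeat a pose let the fingers close. It gives the time, the measured TCP pose, the force and the opening at its end, in the units of the state.
- bot.get_obs(): the state, without advancing time (a new reading comes with each control period).
- bot.read_camera(name): name is "scene" or "top"; returns a dict with "frame" (384x512x3 uint8, red, green, blue), "z_map" (384x512 float32, m along the optical axis (not along the pixel's ray), 0 where there is no reading), "fov_y" (degrees; the focal length in pixels is half the picture's height over the tangent of half this angle, whatever the lens; pixels are square), "cx", "cy" (the principal point, pixels), "R" (3x3) and "t" (3): a world point X has camera coordinates R X + t. Camera axes: x right, y down, z forward; pixel columns grow to the right and rows downward; lengths in m; the calibration is good to about 2 mm. A picture is of the moment at which its call begins.
- bot.hand_in(): hands the job in, once; it reports no verdict.
The state is a dict: "t": time; "q": joint angles; "joint_vel": joint speeds; "joint_torque": joint torques, N m; "eef_pos": TCP position; "tool_rot": TCP orientation; "contact_force": force on the tool from outside, world axes, zero at the start; "torque": the same for the moment, N m; "gripper_width": opening from 0.0 (shut) to 1.0 (fully open).
Only numpy, scipy, OpenCV 4.12 (cv2) and the standard library are available. Lean on these libraries where they do the work, as an engineer would, in place of code of your own. Each camera call takes 0.05 s, during which the arm holds its last target.

## Task

Check the bores of the three tube adapters in the nest plate: take the stepped plug gauge from its stand and press it straight down into each adapter until it stops, working from the robot's left to its right along the nest. Then hang the gauge back in its stand and sort: the adapter too tight even for the slim step stands upright in the small compartment of the tray, the worn one that swallows both steps up to the collar stands upright in the large compartment, and the good one, which takes the slim step only, stays standing in the nest. Do not tip over an adapter or push the other things on the bench about.

Things in the scene. Friction and masses are not known exactly. Their poses are not given: they have to be found in the camera images.
- gauge: stepped steel plug gauge, 117 mm long, about 150 g, slim end down. Origin: centre of the bottom end (tip); z up along it. Slim step 14 mm diameter from z 0 to 20 mm (end chamfered 3 mm), thick step 21 mm from 20 to 40 mm, collar 34 mm from 40 to 46 mm, hexagonal handle 20 mm across flats from 46 to 114 mm. It hangs by the collar in its stand, tip 10 mm above the bench, at any yaw.
- gauge_grip (a point): point on the gauge's axis 85 mm above its tip, mid-handle, to pinch from above; handle flats face the gauge's x axis and every 60 degrees from it. Pushed down in an adapter, the tip stops 8 to 10 mm below the adapter's top if the bore is too tight, 28 mm below if good (thick step meets the bore), 40 mm below if worn (collar meets the top).
- stand: dark steel block 56 x 56 x 50 mm, fixed to the bench, with an upright 27 mm hole right through; holds the gauge. Origin: centre of its underside. A knob of the stove juts out over the bench between the stand and the nest or tray, 40 to 95 mm above the bench
- stand_top (a point): centre of the hole's mouth on the stand's top, 50 mm above the bench; z up
- adapter_a: one of three look-alike grey plastic tube adapters, upright cylinder 40 mm diameter, 70 mm tall, about 80 g, in a nest pocket with 2 mm play. Origin: centre of underside, z up. Mouth 25 mm wide for the first 8 mm on all; below that the through bore is 11 mm (too tight), 18 mm (good) or 25 mm (worn), one of each, order unknown. The name does not tell which.
- adapter_b: one of three look-alike grey plastic tube adapters, upright cylinder 40 mm diameter, 70 mm tall, about 80 g, in a nest pocket with 2 mm play. Origin: centre of underside, z up. Mouth 25 mm wide for the first 8 mm on all; below that the through bore is 11 mm (too tight), 18 mm (good) or 25 mm (worn), one of each, order unknown. The name does not tell which.
- adapter_c: one of three look-alike grey plastic tube adapters, upright cylinder 40 mm diameter, 70 mm tall, about 80 g, in a nest pocket with 2 mm play. Origin: centre of underside, z up. Mouth 25 mm wide for the first 8 mm on all; below that the through bore is 11 mm (too tight), 18 mm (good) or 25 mm (worn), one of each, order unknown. The name does not tell which.
- nest: aluminium nest plate 58 x 192 x 16 mm, fixed to the bench, with three round pockets in a row along its y axis, 44 mm diameter, 10 mm deep, 68 mm apart. Origin: centre of its underside; +y is the robot's left
- pocket_left (a point): centre of the floor of the nest's left pocket (+y end), 6 mm above the bench
- pocket_mid (a point): centre of the floor of the middle pocket
- pocket_right (a point): centre of the floor of the right pocket (-y end)
- tray: shallow steel sorting tray 60 x 192 mm, walls 22 mm high and 4 mm thick, fixed to the bench; one crosswise divider parts a small compartment (towards +y) from a large one (towards -y). Origin: centre of its underside
- tray_small (a point): centre of the floor of the small compartment, 4 mm above the bench; the compartment is 52 mm along x and 70 mm along y
- tray_large (a point): centre of the floor of the large compartment, 4 mm above the bench; the compartment is 52 mm along x and 110 mm along y
- match_box: match box 36 x 53 x 14 mm lying on the bench, a bystander; origin under its centre
- sample_pot: screw-cap sample pot, 46 mm diameter, 66 mm tall, a bystander; origin under its centre
- cup_mid: white screw-cap sample cup, 48 mm diameter, 60 mm tall, a bystander; origin under its centre
- cup_right: another white screw-cap sample cup, 48 mm diameter, 60 mm tall, a bystander; origin under its centre
- forceps: steel forceps 131 mm long lying on the bench, a bystander; origin under their centre
There are look-alikes about, which are no part of the job. What is shaped like the adapter_a but green is not meant.

How it is judged:
On the way, in this order (a step that is already met when the one before it is completed fails the run):
1. the gauge is lifted clear out of its stand (z of gauge in the frame of stand_top above 0.005 m), for 0.1 s.
2. the gauge is pressed down to its stop in the adapter in the left pocket (((horizontal distance between adapter_a and pocket_left below 0.015 m and horizontal distance between gauge and adapter_a below 0.007 m and z of gauge in the frame of adapter_a below 0.045 m and angle between gauge's own z axis and vertical below 0.15 rad and contact force between gauge and adapter_a above 1 N) or (horizontal distance between adapter_b and pocket_left below 0.015 m and horizontal distance between gauge and adapter_b below 0.007 m and z of gauge in the frame of adapter_b below 0.033 m and angle between gauge's own z axis and vertical below 0.15 rad and contact force between gauge and adapter_b above 1 N) or (horizontal distance between adapter_c and pocket_left below 0.015 m and horizontal distance between gauge and adapter_c below 0.007 m and z of gauge in the frame of adapter_c below 0.0635 m and angle between gauge's own z axis and vertical below 0.15 rad and contact force between gauge and adapter_c above 1 N))), for 0.2 s.
3. the gauge is pressed down to its stop in the adapter in the middle pocket (((horizontal distance between adapter_a and pocket_mid below 0.015 m and horizontal distance between gauge and adapter_a below 0.007 m and z of gauge in the frame of adapter_a below 0.045 m and angle between gauge's own z axis and vertical below 0.15 rad and contact force between gauge and adapter_a above 1 N) or (horizontal distance between adapter_b and pocket_mid below 0.015 m and horizontal distance between gauge and adapter_b below 0.007 m and z of gauge in the frame of adapter_b below 0.033 m and angle between gauge's own z axis and vertical below 0.15 rad and contact force between gauge and adapter_b above 1 N) or (horizontal distance between adapter_c and pocket_mid below 0.015 m and horizontal distance between gauge and adapter_c below 0.007 m and z of gauge in the frame of adapter_c below 0.0635 m and angle between gauge's own z axis and vertical below 0.15 rad and contact force between gauge and adapter_c above 1 N))), for 0.2 s.
4. the gauge is pressed down to its stop in the adapter in the right pocket (((horizontal distance between adapter_a and pocket_right below 0.015 m and horizontal distance between gauge and adapter_a below 0.007 m and z of gauge in the frame of adapter_a below 0.045 m and angle between gauge's own z axis and vertical below 0.15 rad and contact force between gauge and adapter_a above 1 N) or (horizontal distance between adapter_b and pocket_right below 0.015 m and horizontal distance between gauge and adapter_b below 0.007 m and z of gauge in the frame of adapter_b below 0.033 m and angle between gauge's own z axis and vertical below 0.15 rad and contact force between gauge and adapter_b above 1 N) or (horizontal distance between adapter_c and pocket_right below 0.015 m and horizontal distance between gauge and adapter_c below 0.007 m and z of gauge in the frame of adapter_c below 0.0635 m and angle between gauge's own z axis and vertical below 0.15 rad and contact force between gauge and adapter_c above 1 N))), for 0.2 s.
At the end, for the whole second after the job is handed in: Too-tight adapter upright on the floor of the small compartment, worn one likewise in the large compartment, good one standing down in a nest pocket (6 mm of its centre), gauge hanging upright in its stand with the collar on the top (4 mm); all within 0.15 rad of upright and at rest (x of adapter_c in the frame of tray_small between -0.012 and 0.012 m and y of adapter_c in the frame of tray_small between -0.022 and 0.022 m and z of adapter_c in the frame of tray_small between -0.005 and 0.006 m and angle between each of adapter_c, adapter_b, adapter_a, gauge's own z axis and vertical below 0.15 rad and x of adapter_b in the frame of tray_large between -0.012 and 0.012 m and y of adapter_b in the frame of tray_large between -0.042 and 0.042 m and z of adapter_b in the frame of tray_large between -0.005 and 0.006 m and ((horizontal distance between adapter_a and pocket_left below 0.006 m and z of adapter_a in the frame of pocket_left between -0.005 and 0.004 m) or (horizontal distance between adapter_a and pocket_mid below 0.006 m and z of adapter_a in the frame of pocket_mid between -0.005 and 0.004 m) or (horizontal distance between adapter_a and pocket_right below 0.006 m and z of adapter_a in the frame of pocket_right between -0.005 and 0.004 m)) and horizontal distance between gauge and stand_top below 0.01 m and z of gauge in the frame of stand_top between -0.045 and -0.036 m and linear speed of each of gauge, adapter_a, adapter_b, adapter_c below 0.02 m/s); the robot touches nothing.
It fails at once if an adapter is tipped over (angle between any of adapter_a, adapter_b, adapter_c's own z axis and vertical above 0.7 rad).
It fails at once if another thing on the bench is pushed more than 40 mm (distance of any of match_box, sample_pot, cup_mid, cup_right, forceps from where it was at the start of the episode above 0.04 m).
It also fails if it takes over 72 s, if anything falls off the work surface, if the arm or the gripper's body presses on something with over 40 N, if the wrist force passes 120 N, or if a joint passes its speed limit or range.

## Working session

There is one attempt and no reset: what is moved stays moved. The work goes in short steps, Python scripts to look and compute and a tool call to move; the robot and the scene stay as the last step left them, time stands still between calls to the robot, and variables do not carry over. Pictures are saved under pics/ and viewed, and the job is handed in when it is done.

Besides the shell and the picture viewer there is one more tool, called after ">>>" by a JSON object that holds its "api" and its "payload". step_arm: Moves the arm, as the interface text tells. Its arguments: {"type":"object","properties":{"targets":{"type":"array"},"newtons":{"type":"number"}},"required":["targets"]}

```bash
ls; mkdir -p pics; cat > h.py <<'E'
import numpy as np,cv2
from station import bot
def cam(n):
    c=bot.read_camera(n);f=192/np.tan(np.radians(c['fov_y'])/2);c['f']=f;return c
def pts(c):
    z=c['z_map'];v,u=np.mgrid[:384,:512]
    P=np.stack([(u-c['cx'])/c['f']*z,(v-c['cy'])/c['f']*z,z],-1)
    return (P-c['t'])@c['R']
def save(n,im,s=1):
    im=cv2.resize(im,None,fx=s,fy=s,interpolation=cv2.INTER_CUBIC);cv2.imwrite('pics/'+n,im[...,::-1])
E
python3 - <<'E'
from h import *
print(bot.get_obs())
for n in ('scene','top'):
    c=cam(n);save(n+'0.png',c['frame'],1.5);print(n,c['fov_y'],c['cx'],c['cy'],c['R'],c['t'])
    np.savez(n+'0.npz',**{k:v for k,v in c.items()})
E
```

```text
pics
{'t': 0.0, 'q': array([-1.35007342,  0.47777728,  0.02234859,  1.55648077, -0.01150235,
        1.10927246, -0.08307151]), 'joint_vel': array([ 0.00034256, -0.00195421,  0.00024509,  0.00061023,  0.00110213,
       -0.00132687, -0.00080493]), 'joint_torque': array([ 2.82457449e-04, -5.96456838e+01,  1.60749838e+00, -2.81199753e+01,
        1.23120222e-02,  9.32687894e-03, -1.47738871e-05]), 'eef_pos': array([0.21781341, 0.6383014 , 0.25232877]), 'tool_rot': array([ 5.80249929e-04,  8.13292523e-01,  5.81854324e-01, -6.94218131e-04]), 'contact_force': array([0.18481744, 0.17409793, 0.27562068]), 'torque': array([-0.00568784, -0.04774691, -0.03375807]), 'gripper_width': 0.9976611813299846}
scene 54.456163972364806 259.0124802368459 189.4030472689899 [[-0.48148725 -0.87643647 -0.0053985 ]
 [-0.55727319  0.31089122 -0.76993067]
 [ 0.67647367 -0.36770336 -0.63810471]] [0.34820838 0.41887463 1.0698813 ]
top 54.24832994174842 253.2135583082103 196.54638017544022 [[ 0.02405854 -0.99970657 -0.00282235]
 [-0.99882005 -0.02391788 -0.04226637]
 [ 0.04218646  0.00383589 -0.99910239]] [0.02078142 0.62538146 1.37891677]
```

View pics/scene0.png

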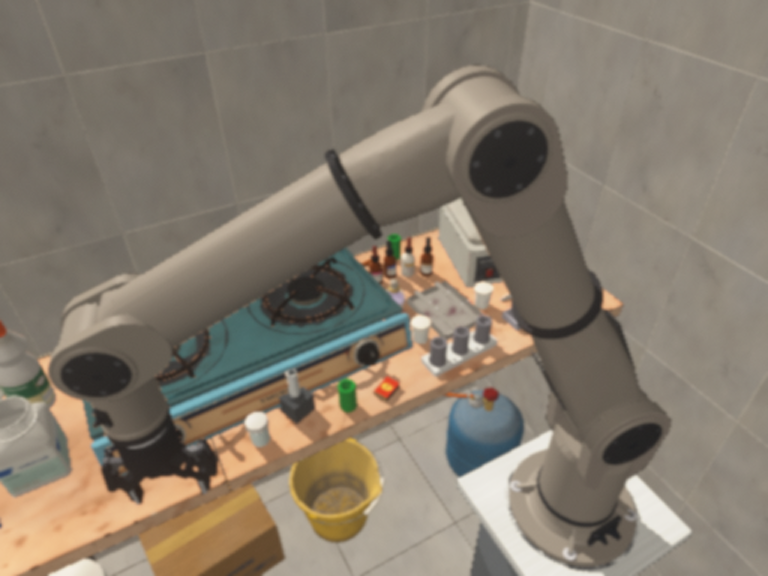

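View pics/top0.png

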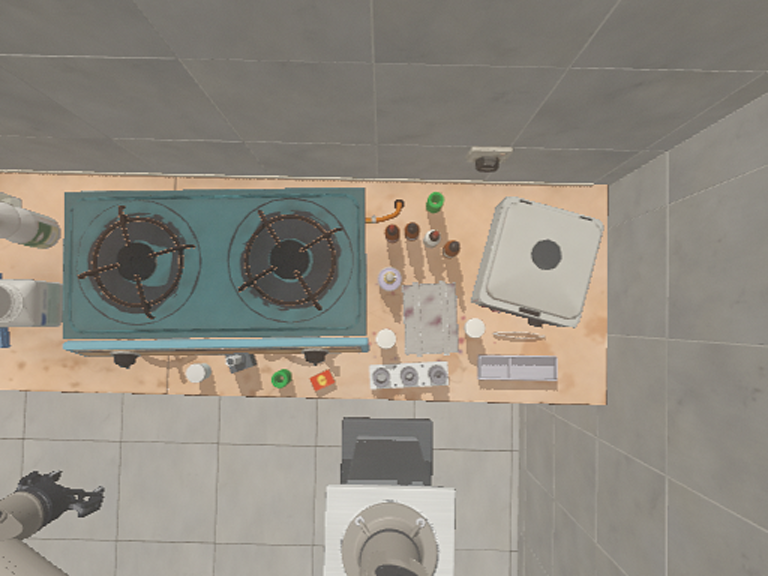

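```bash
python3 - <<'E'
from h import *
c=cam('top');P=pts(c)
save('ct1.png',c['frame'][215:275,110:240],6)
save('ct2.png',c['frame'][205:275,235:385],5)
s=cam('scene');save('cs1.png',s['frame'][235:305,150:290],5)
save('cs2.png',s['frame'][175:255,265:365],6)
E
```

```text
(no output)
```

View pics/ct1.png

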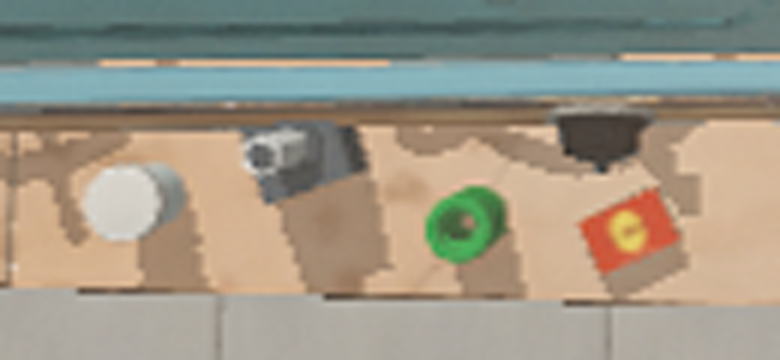

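View pics/ct2.png

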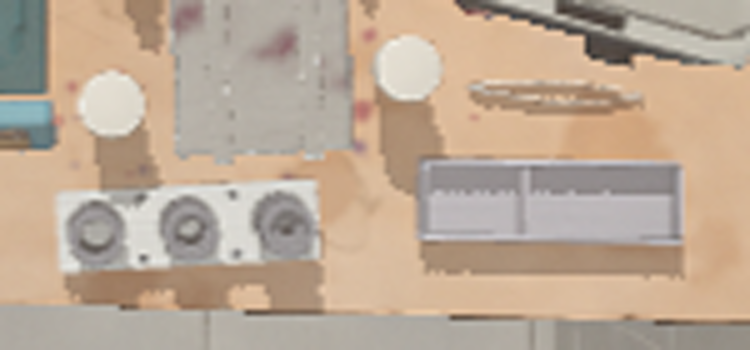

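View pics/cs1.png

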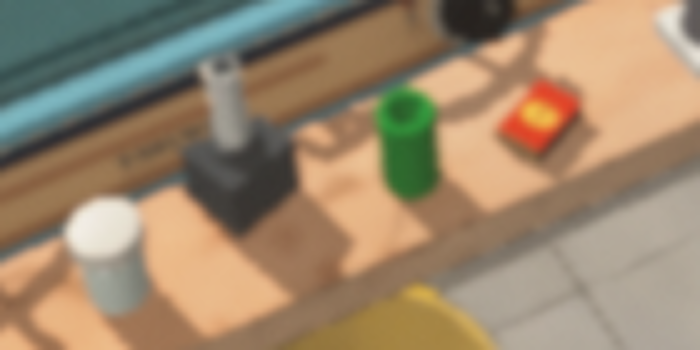

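View pics/cs2.png

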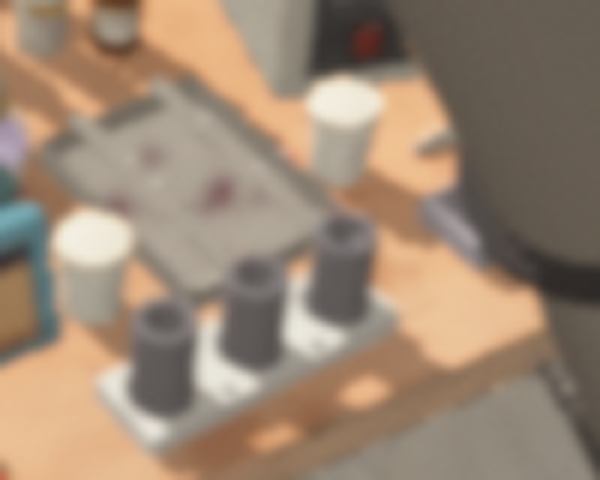

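```bash
python3 - <<'E'
from h import *
c=cam('top');P=pts(c);s=cam('scene');Q=pts(s)
np.set_printoptions(precision=4,suppress=True)
def band(P,name,z0,z1,x,y):
    m=(P[...,2]>z0)&(P[...,2]<z1)&(P[...,0]>x[0])&(P[...,0]<x[1])&(P[...,1]>y[0])&(P[...,1]<y[1])
    p=P[m]
    if len(p)>2: 
        r=cv2.minAreaRect((p[:,:2]*1000).astype(np.float32)); print(name,len(p),p.mean(0),p[:,:].min(0),p.max(0),r)
    else: print(name,len(p))
# bench points
for u,v in [(153.8,240.5),(175,243),(254,251),(272,251),(291,250),(340,246),(365,246)]:
    print((u,v),P[int(round(v)),int(round(u))])
for nm,A in (('top',P),('scene',Q)):
    print('bench z',np.median(A[(A[...,0]>.3)&(A[...,0]<.8)&(abs(A[...,2])<.015)][:,2]))
np.savez('P.npz',P=P,Q=Q,ci=c['frame'],si=s['frame'])
for r in range(238,264):
    print(r,(P[r,245:303,2]*1000).astype(int))
E
```

```text
(153.8, 240.5) [0.4644 0.3678 0.1304]
(175, 243) [0.4451 0.3227 0.0039]
(254, 251) [0.4228 0.028  0.0053]
(272, 251) [ 0.4245 -0.0387  0.006 ]
(291, 250) [ 0.4302 -0.1089  0.0087]
(340, 246) [ 0.4505 -0.2867  0.0225]
(365, 246) [ 0.4507 -0.3855 -0.0016]
bench z 0.0013705821071898737
bench z -0.00025689410917567243
238 [   0    0    1    1    4   -2    1    1    2    0    0   -4    1    0
    0    2    6    1    0    6    0   -2    5    1    7    1   -3    0
    1    0    0    0    0    5    0    0 1404    9    0    2    0   -1
    5    2    3    2    3    0   -4    0   -1    4    1    0    1    4
   -2    0]
239 [  -1    8    2    5    1    6    7   10    6   -3   -2    0    0    3
    2    5    1    1    2   -3    4   -1    0    2    0    0    2   -3
   -2    5    1   -2   -2    0    0    7    0    7   -3    5    4    3
   -2    2    4    4    1   -3    0    3    1   -1    3    1    1 1404
   -1    3]
240 [ 2  2  1 -3 -4  0  0  3  2  1  5 -1 -2  4  1  1  6  6  5  2  3 -2 -2  7
 -3  4 -3  3  0  0  1 -1  0  3  1 -1  5 -1  5  1  1  0  5  0 -4  2  0  2
  0  3  0 -3  2  2  2  2  0  0]
24
[... 4191 characters left out ...]
3  1
 -3 -2  1 -2 -3  0  7  0  3  1]
261 [   2    0   -3    5    3    4    2    0    2   -3    1    7    2    1
   -1    2 1404    5   -3    3    1   -1    2   10    2    0    2    3
    0    5    0    2    0   -4    2   -3    3    0    2   -1    7   -4
   -3   -1    3    0    5    1    2   -2   -1    0    2    3   -1    4
    2    3]
262 [ 2 -4 -3  0 -6  0  0  3  2  2  6  0 -1  1  1  1 -4  4  0 -4  2 -2 -1 -1
  0  1  0  6  0  2  4  1  3  2  0  4  4  3  2  4  4  1  0  0 -1  4  0  3
  3 -5  0  0  3 -1  0  0  4  4]
263 [ 0  1  0 -3  0  4  3  2 -1  3 -1  0  0  3  2  4  2  0 -1  1 -1  2  5  1
  0 -1  2  0  1 -7  1  2 -1  0  0 -2 -2  2 -2  3  0  7  6  0 -2  0  0  0
 -1  1 -3  8  1  4  0  1 -1  3]
```

```bash
cat > m.py <<'E'
from h import *
np.set_printoptions(precision=4,suppress=True)
def proj(c,X):
    x=X@c['R'].T+c['t'];return x[...,:2]/x[...,2:]*c['f']+[c['cx'],c['cy']]
def plane(c,uv,z):
    uv=np.atleast_2d(uv).astype(float)
    d=np.c_[(uv-[c['cx'],c['cy']])/c['f'],np.ones(len(uv))]@c['R']
    o=-c['R'].T@c['t'];k=(z-o[2])/d[:,2];return o+d*k[:,None]
def seg(c,P,z0,z1,x,y,zt,hull=True):
    m=((P[...,2]>z0)&(P[...,2]<z1)&(P[...,0]>x[0])&(P[...,0]<x[1])&(P[...,1]>y[0])&(P[...,1]<y[1])).astype(np.uint8)
    n,l,st,ce=cv2.connectedComponentsWithStats(m)
    if n<2:return None
    k=1+np.argmax(st[1:,4]);v,u=np.nonzero(l==k)
    # pixel squares corners on plane zt
    uv=np.concatenate([np.c_[u+a,v+b] for a in(-.5,.5) for b in(-.5,.5)])
    X=plane(c,uv,zt)[:,:2]*1000
    h=cv2.convexHull(X.astype(np.float32));M=cv2.moments(h)
    return dict(n=len(u),cen=np.array([M['m10'],M['m01']])/M['m00'],area=M['m00'],rect=cv2.minAreaRect(h),lo=X.min(0),hi=X.max(0))
E
python3 - <<'E'
from m import *
for n in('top','scene'):
    c=cam(n);P=pts(c);print(n)
    for nm,a in dict(left=(.066,.09,(.38,.5),(0,.07),.076),mid=(.066,.09,(.38,.5),(-.07,0),.076),right=(.066,.09,(.38,.5),(-.14,-.07),.076),
      nest=(.0085,.026,(.36,.54),(-.16,.07),.016),gauge=(.112,.14,(.38,.489),(.33,.42),.127),stand=(.04,.06,(.38,.52),(.28,.42),.05),
      tray=(.013,.03,(.36,.52),(-.46,-.2),.022),match=(.008,.022,(.36,.52),(.1,.22),.014),green=(.06,.09,(.36,.5),(.2,.28),.07),
      knob=(.035,.1,(.38,.54),(.09,.26),.095),cupl=(.05,.07,(.47,.6),(-.02,.05),.06),cupr=(.05,.07,(.47,.6),(-.22,-.12),.06),pot=(.055,.08,(.36,.52),(.42,.55),.066)).items():
        r=seg(c,P,*a)
        if r: print(nm,r['n'],r['cen'],'eqd',round(2*(r['area']/np.pi)**.5,1),[tuple(np.round(q,1)) if not np.isscalar(q) else round(q,1) for q in r['rect']],r['lo'],r['hi'])
E
```

```text
top
left 62 [426.5687  27.651 ] eqd 40.8 [(np.float64(426.6), np.float64(28.1)), (np.float64(38.6), np.float64(38.8)), 1.4] [407.0655   8.4815] [446.0484  47.6616]
mid 77 [431.1465 -38.9508] eqd 41.0 [(np.float64(431.7), np.float64(-38.8)), (np.float64(38.6), np.float64(38.8)), 1.4] [412.1987 -58.4335] [451.1866 -19.2233]
right 92 [ 435.8376 -107.4159] eqd 42.3 [(np.float64(435.1), np.float64(-107.5)), (np.float64(42.1), np.float64(42.3)), 1.4] [ 414.0023 -128.6505] [456.3245 -86.1754]
nest 472 [431.5171 -34.3027] eqd 122.9 [(np.float64(432.3), np.float64(-38.8)), (np.float64(66.1), np.float64(196.9)), 4.4] [ 392.1218 -135.6292] [466.3209  60.0408]
gauge 34 [463.7635 369.3378] eqd 24.2 [(np.float64(464.2), np.float64(368.7)), (np.float64(23.7), np.float64(23.8)), 1.4] [452.1203 356.8381] [476.0349 380.7459]
stand 160 [459.9472 360.5634] eqd 74.4 [(np.float64(453.6), np.float64(351.3)), (np.float64(50.2), np.float64(144.3)), 1.4] [427.5312 279.715 ] [480.4096 424.01  ]
tray 212 [ 454.9508 -305.9208] eqd 123.1 [(np.float64(454.6), np.float64(-305.2)), (np.float64(62.1), np.float64(194.
[... 2476 characters left out ...]
.7] [445.5003 191.4421] [512.3219 283.4298]
knob 766 [465.1198 185.591 ] eqd 134.5 [(np.float64(461.8), np.float64(182.7)), (np.float64(92.0), np.float64(194.4)), 0.9] [415.5     86.1461] [508.9202 279.4335]
cupl 110 [512.9814  23.2923] eqd 54.6 [(np.float64(513.2), np.float64(22.7)), (np.float64(47.9), np.float64(58.8)), 59.4] [483.9799  -4.595 ] [541.7966  50.5855]
cupr 91 [ 543.5971 -186.3462] eqd 55.7 [(np.float64(543.1), np.float64(-186.5)), (np.float64(47.1), np.float64(62.8)), 54.5] [ 512.9469 -214.8661] [ 572.7829 -158.3388]
pot 291 [476.4831 486.1457] eqd 78.8 [(np.float64(475.3), np.float64(483.9)), (np.float64(40.0), np.float64(135.7)), 2.2] [454.5366 416.581 ] [496.4375 551.3252]
```

```bash
python3 - <<'E'
from m import *
c=cam('top');P=pts(c)
im=c['frame'][228:258,145:180];save('g1.png',im,20)
for v in range(222,256): print(v,(P[v,148:176:1,2]*1000).astype(int))
print((P[222:256,160,0]*1000).astype(int))
E
```

```text
222 [118 117 114 116 117 118 115 112 118 117 116 115 112 114 116 119 109 117
 118 115 117 115 115 113 117 114 117 117]
223 [116 115 115 123 117 113 115 114 112 116 116 113 117 120 110 116 118 113
 118 114 123 113 118 117 114 116 112 114]
224 [120 116 117 114 118 118 116 118 113 113 115 122 116 118 115 118 119 115
 120 118 113 118 114 113 120 118 119 118]
225 [ -2   3   0   2   3  -1   0  -3   0  -1   4   5   2   1   0   4   4  -4
   2  -3   2   1   2  -1   1   1   1 101]
226 [106 106 106 110 107 108 107 102 108 109 109 107 106 107 108 104 108 110
 109 107 111 108 108 112 114 110 109 111]
227 [107 110 107 110 112 109 112 109 107 107 114 109 112 108 111 106 109 110
 113 111 114 106 109 109 110 110 111 108]
228 [ 107  107  110  114  107  107  109  111  107  115  105  111  109  118
  111  108  111  108  109  108  108 1404  114  116  111  106  110  108]
229 [113 109 111 110 109 108 109 113 113 113 110 111 111 109 109 114 114 115
 109 111 111 114 109 110 109 110 108 112]
230 [109 111 106 114 114 110 113 114 105 112 111 110 110 108 107 114 114 111
 108 109 107 113 107 114 113 105 110 109]
2
[... 2048 characters left out ...]
   7    2   -3]
250 [ 2  1  1  0  1  1 -1  0  4  1  4 -2  2 -4  0  3  3 -1  2  0 -1  2  0  0
  4 -2  5  0]
251 [ 1  6 -5  2 -1  1  8  6  8  6 -2  1  0 -6  3 -4  2 -3 -2  1  1  2  0  3
  3  4  1 -3]
252 [ 8  4  2 -2  1  3  0 -3  1  2  1 -2  1 -3  4  1  6  0  0  5  0  1 -3  7
 -2  0  6  4]
253 [ 2  3  5 -3  0  0 -2  2  1  0  0  2  2  1  1  0  2 -8 -2 -3  0  0  0  2
  2  1 -1 -2]
254 [ 0 -5 -4 10 -5  1  0  6 -2 -2 -1 -1 -2  5 -1 -1 -4  1  0  1  5  3 -3  0
  0  4  0  0]
255 [ 0  3  0  0 -1  2  0 -1  5  3  6  0 -2  1  4  0  3  3  1  1 -3  0  0 -1
  0  0  3  6]
[525 521 518 510 511 508 504 501 497 493 490 485 481 476 473 470 467 464
 460 456 451 448 444 441 436 428 424 565 417 413 410 406 402 398]
```

View pics/g1.png

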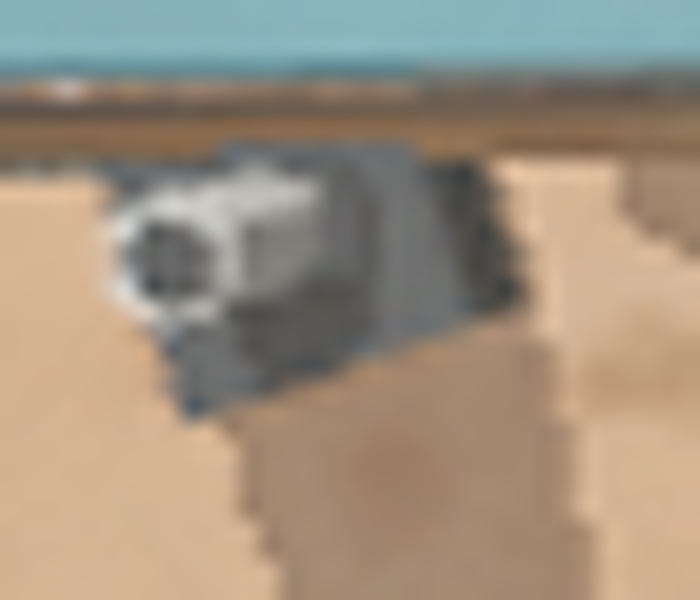

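```bash
cat >> m.py <<'E'
from scipy.spatial.transform import Rotation as Ro
def shift(x,y,z,ang=None):
    o=bot.get_obs();q=o['tool_rot'];R=Ro.from_quat([q[1],q[2],q[3],q[0]]).as_matrix()
    a=np.degrees(np.arctan2(R[1,0],R[0,0]))
    s=0 if ang is None else a-ang
    print('at',o['eef_pos']*1000,'ang',a.round(2),'tilt',R[2,2].round(5),'shift',(R.T@(np.array([x,y,z])/1000-o['eef_pos'])*1000).round(1),'spin',round(s,1),'t',o['t'],'F',o['contact_force'].round(1),'w',round(o['gripper_width'],3))
E
python3 - <<'E'
from m import *
c=dict(np.load('top0.npz'))
print(plane(c,(153.1,240.25),.127)*1000)
shift(464,369,200,85)
E
```

```text
[[463.2361 371.7001 127.    ]]
at [217.9537 638.8193 253.2466] ang 71.16 tilt -1.0 shift [-175.9  320.    53.3] spin -13.8 t 0.45 F [-0.5  0.2  0.2] w 1.0
```

>>> {"api": "step_arm", "payload": {"targets": [[-176,320,30,-14,0.4],[-176,320,30,-14,0.4],[-176,320,30,-14,0.4],[-176,320,30,-14,0.4],[-176,320,30,-14,0.4],[-176,320,30,-14,0.4],[-176,320,30,-14,0.4],[-176,320,30,-14,0.4],[-176,320,30,-14,0.4],[-176,320,50,-14,0.4],[-176,320,50,-14,0.4],[-176,320,50,-14,0.4],[-176,320,50,-14,0.4]], "newtons": 50}}

```text
t: 1.53
eef_pos: [0.4631, 0.3705, 0.2039]
tool_rot: [-0.0, 0.736, 0.677, 0.0]
contact_force: [0.5, 0.8, 1.5]
gripper_width: 0.603
```

```bash
python3 - <<'E'
from m import *
shift(464,370,103,85)
c=cam('top');save('t2.png',c['frame'][190:290,100:220],6)
c=cam('scene');save('s2.png',c['frame'][180:310,100:270],4)
E
```

```text
at [463.1248 370.4633 203.8682] ang 85.29 tilt -1.0 shift [ -0.5   0.9 100.9] spin 0.3 t 1.5333 F [0.5 0.8 1.5] w 0.603
```

View pics/t2.png

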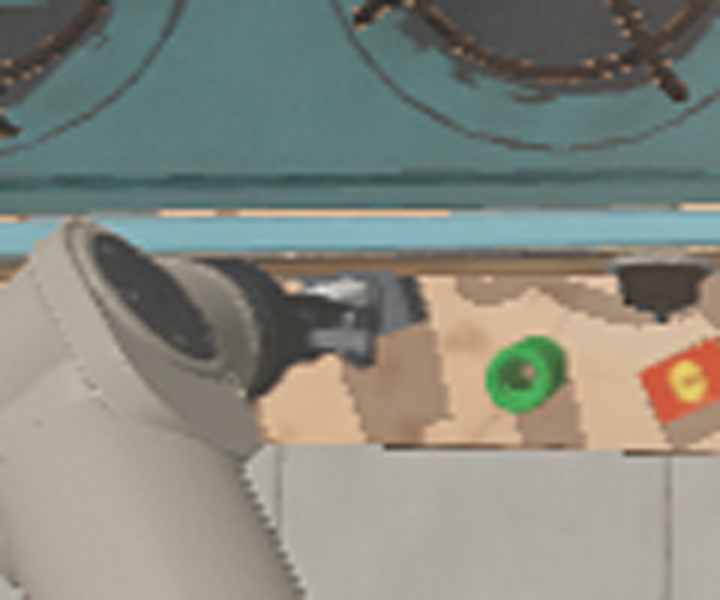

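View pics/s2.png

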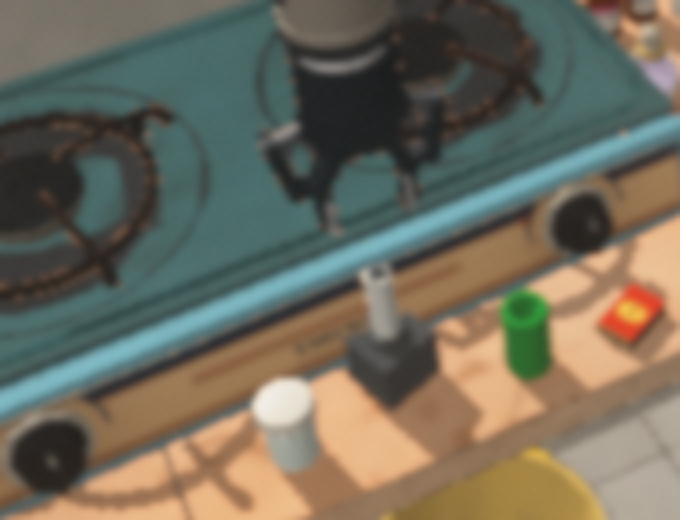

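>>> {"api": "step_arm", "payload": {"targets": [[-0.5,1,35,0,0.45],[-0.5,1,70,0,0.45],[-0.5,1,90,0,0.45],[-0.5,1,100,0,0.45],[-0.5,1,100,0,0.45],[-0.5,1,100,0,0.7],[-0.5,1,100,0,1],[-0.5,1,100,0,1],[-0.5,1,100,0,1],[-0.5,1,100,0,1],[-0.5,1,100,0,1],[-0.5,1,100,0,1]], "newtons": 60}}

```text
t: 2.63
eef_pos: [0.466, 0.3699, 0.1052]
tool_rot: [-0.0, 0.736, 0.677, 0.002]
contact_force: [-0.2, 1.8, 7.2]
gripper_width: 0.226
```

```bash
python3 - <<'E'
from m import *
shift(464,370,103,85)
print(bot.tip_reach)
c=cam('scene');save('s3.png',c['frame'][200:300,130:250],6)
E
```

```text
at [465.9763 369.8534 105.2342] ang 85.17 tilt -0.99999 shift [-0.  -2.   2.2] spin 0.2 t 2.6333 F [-0.2  1.8  7.2] w 0.226
0.022
```

View pics/s3.png

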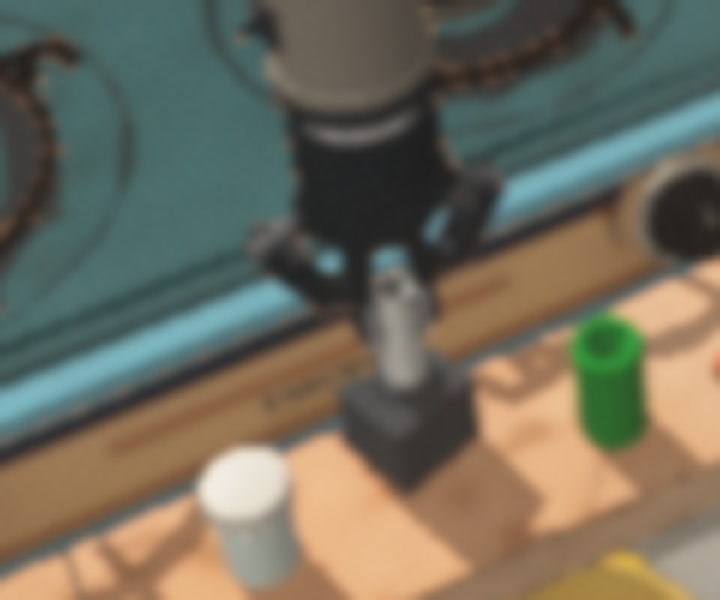

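>>> {"api": "step_arm", "payload": {"targets": [[0,0,-20,0,1],[0,0,-50,0,1],[0,0,-90,0,1],[0,0,-120,0,1],[0,0,-125,0,1],[0,0,-125,0,1]]}}

```text
t: 3.18
eef_pos: [0.466, 0.3689, 0.2311]
tool_rot: [-0.0, 0.736, 0.676, 0.002]
contact_force: [-0.3, -0.1, -2.4]
gripper_width: 0.225
```

```bash
python3 - <<'E'
from m import *
shift(426.5,28,205,85)
c=cam('scene');P=pts(c);save('s4.png',c['frame'][170:290,130:250],6)
c=cam('top');P=pts(c);save('t4.png',c['frame'][210:270,120:200],8)
E
```

```text
at [465.9726 368.9358 231.0646] ang 85.14 tilt -0.99999 shift [-343.1  -10.5   24.8] spin 0.1 t 3.1833 F [-0.3 -0.1 -2.4] w 0.225
```

View pics/s4.png

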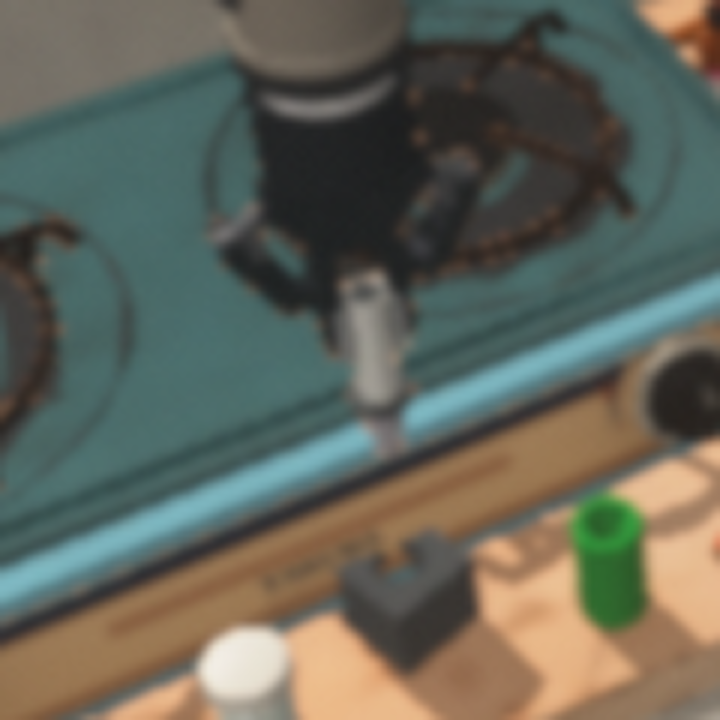

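View pics/t4.png

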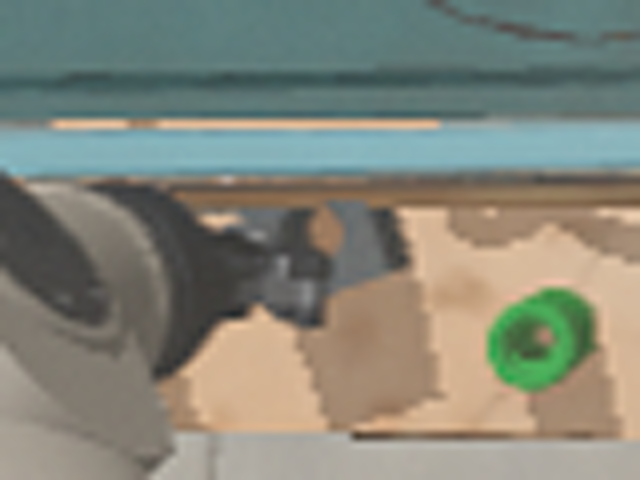

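```bash
python3 - <<'E'
from m import *
c=cam('scene');P=pts(c)
for v in range(212,248,2):
    print(v,[tuple((P[v,u]*1000).astype(int)) for u in range(186,201)])
E
```

```text
212 [(np.int64(447), np.int64(383), np.int64(292)), (np.int64(446), np.int64(380), np.int64(292)), (np.int64(453), np.int64(375), np.int64(284)), (np.int64(453), np.int64(373), np.int64(282)), (np.int64(455), np.int64(369), np.int64(279)), (np.int64(455), np.int64(366), np.int64(278)), (np.int64(452), np.int64(364), np.int64(280)), (np.int64(454), np.int64(361), np.int64(276)), (np.int64(448), np.int64(360), np.int64(281)), (np.int64(444), np.int64(358), np.int64(283)), (np.int64(445), np.int64(355), np.int64(281)), (np.int64(446), np.int64(352), np.int64(279)), (np.int64(443), np.int64(350), np.int64(280)), (np.int64(465), np.int64(340), np.int64(258)), (np.int64(465), np.int64(337), np.int64(257))]
214 [(np.int64(446), np.int64(384), np.int64(286)), (np.int64(447), np.int64(381), np.int64(283)), (np.int64(629), np.int64(333), np.int64(111)), (np.int64(628), np.int64(330), np.int64(110)), (np.int64(628), np.int64(326), np.int64(109)), (np.int64(628), np.int64(323), np.int64(108)), (np.int64(624), np.int64(320), np.int64(109)), (np.int64(622), np.int64(317), np.int64(109)), (np.int64
[... 10972 characters left out ...]
np.int64(497), np.int64(390), np.int64(106)), (np.int64(488), np.int64(389), np.int64(114)), (np.int64(492), np.int64(385), np.int64(108)), (np.int64(492), np.int64(381), np.int64(106)), (np.int64(492), np.int64(378), np.int64(104)), (np.int64(492), np.int64(375), np.int64(103)), (np.int64(492), np.int64(372), np.int64(101)), (np.int64(490), np.int64(369), np.int64(101)), (np.int64(456), np.int64(374), np.int64(137)), (np.int64(453), np.int64(372), np.int64(139)), (np.int64(451), np.int64(369), np.int64(139)), (np.int64(452), np.int64(366), np.int64(137)), (np.int64(490), np.int64(353), np.int64(92)), (np.int64(488), np.int64(350), np.int64(92)), (np.int64(489), np.int64(347), np.int64(90))]
```

```bash
cat >> m.py <<'E'
from scipy.optimize import least_squares
def cyl(P,z0,z1,r,x0,y0,g=8,it=4):
    p=P[(P[...,2]>z0)&(P[...,2]<z1)]*1000
    c=np.array([x0,y0],float)
    for _ in range(it):
        d=np.hypot(*(p[:,:2]-c).T)
        q=p[abs(d-r)<g][:,:2]
        if len(q)<5: return None,len(q)
        c=least_squares(lambda c:np.hypot(*(q-c).T)-r,c,loss='soft_l1',f_scale=2).x
        g=max(5,g-1)
    return c,len(q)
E
python3 - <<'E'
from m import *
c=cam('scene');P=pts(c)
print('slim',cyl(P,.138,.154,7,464,370)); print('thick',cyl(P,.157,.174,10.5,464,370)); print('hand',cyl(P,.19,.25,10.7,464,370,6))
for n,x,y in(('L',426,28),('M',431,-39),('R',435,-107)): print(n,cyl(P,.025,.07,20,x,y))
print('green',cyl(P,.02,.065,20,418,263))
t=dict(np.load('top0.npz'));T=pts(t)
for n,x,y in(('L',426,28),('M',431,-39),('R',435,-107)): print(n,cyl(T,.02,.065,20,x,y))
E
```

```text
slim (array([457.656, 368.593]), 12)
thick (array([457.9754, 366.7921]), 17)
hand (array([459.6777, 368.2137]), 134)
L (array([425.0964,  29.7058]), 102)
M (array([429.9747, -37.6231]), 98)
R (array([ 433.7843, -106.0315]), 99)
green (array([417.0546, 270.5359]), 104)
L (array([432.0038,  32.364 ]), 22)
M (array([430.6283, -35.4431]), 23)
R (array([ 435.4237, -107.9925]), 17)
```

>>> {"api": "step_arm", "payload": {"targets": [[-340,-4.5,0,0,1],[-340,-4.5,0,0,1],[-340,-4.5,0,0,1],[-340,-4.5,0,0,1],[-340,-4.5,0,0,1],[-340,-4.5,0,0,1],[-340,-4.5,0,0,1],[-340,-4.5,0,0,1],[-340,-4.5,0,0,1],[-340,-4.5,0,0,1],[-340,-4.5,20,0,1],[-340,-4.5,30,0,1],[-340,-4.5,30,0,1],[-340,-4.5,30,0,1],[-340,-4.5,30,0,1]]}}

```text
t: 4.63
eef_pos: [0.432, 0.0308, 0.1984]
tool_rot: [-0.0, 0.736, 0.677, -0.0]
contact_force: [-0.8, 0.2, -1.0]
gripper_width: 0.224
```

```bash
python3 - <<'E'
from m import *
shift(426.5,28,205,85)
c=cam('scene');P=pts(c);save('s5.png',c['frame'][120:260,250:390],5)
x,y=425,30
print('slim',cyl(P,.108,.125,7,x,y)); print('thick',cyl(P,.129,.143,10.5,x,y)); print('hand',cyl(P,.16,.22,10.7,x,y,6))
for n,x,y in(('L',426,28),('M',431,-39),('R',435,-107)): print(n,cyl(P,.025,.07,20,x,y))
c=cam('top');P=pts(c);save('t5.png',c['frame'][220:280,220:320],8)
x,y=425,30
E
```

```text
at [431.9928  30.7816 198.3727] ang 85.23 tilt -1.0 shift [-3.2 -5.2 -6.6] spin 0.2 t 4.6333 F [-0.8  0.2 -1. ] w 0.224
slim (array([425.6935,  31.7975]), 13)
thick (array([424.9947,  31.5446]), 14)
hand (array([427.2471,  30.631 ]), 99)
L (array([424.8411,  29.2243]), 104)
M (array([429.4666, -37.7735]), 96)
R (array([ 434.5098, -106.2175]), 96)
```

View pics/s5.png

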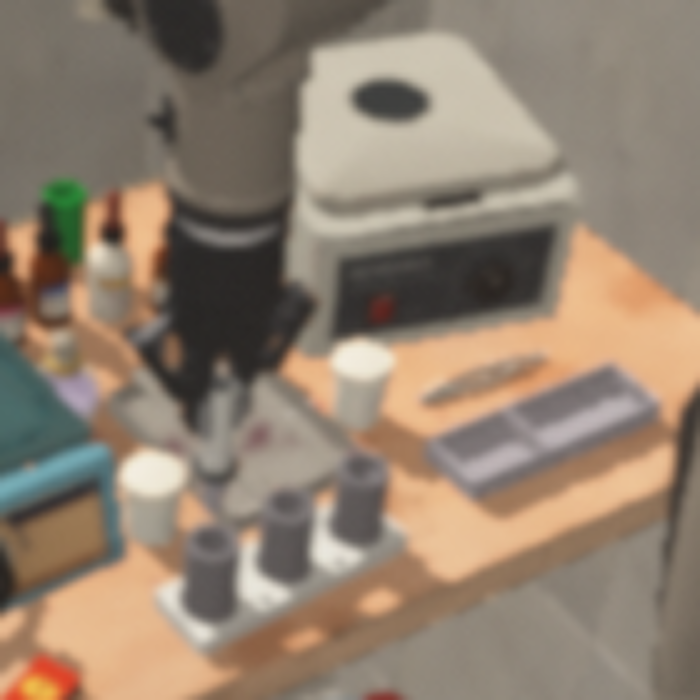

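View pics/t5.png

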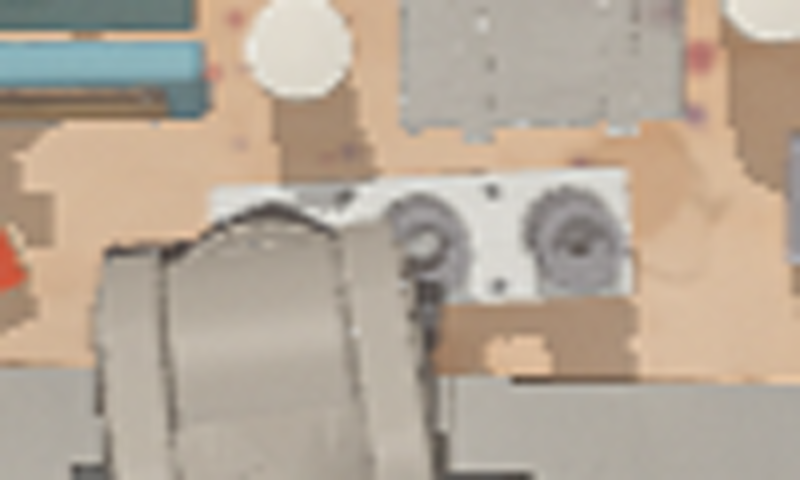

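>>> {"api": "step_arm", "payload": {"targets": [[-2,0,10,0,1],[-2,0,20,0,1],[-2,0,26,0,1],[-2,0,31,0,1],[-2,0,35,0,1],[-2,0,35,0,1]], "newtons": 80}}

```text
t: 5.23
eef_pos: [0.4314, 0.028, 0.1628]
tool_rot: [-0.0, 0.736, 0.677, -0.0]
contact_force: [0.4, -0.1, -1.4]
gripper_width: 0.22
```

>>> {"api": "step_arm", "payload": {"targets": [[0,0,4,0,1],[0,0,8,0,1],[0,0,12,0,1],[0,0,15,0,1],[0,0,15,0,1]]}}

```text
t: 5.65
eef_pos: [0.4312, 0.0279, 0.1477]
tool_rot: [-0.0, 0.736, 0.677, -0.001]
contact_force: [-1.0, -0.0, -1.4]
gripper_width: 0.226
```

>>> {"api": "step_arm", "payload": {"targets": [[0,0,3,0,1],[0,0,6,0,1],[0,0,8,0,1],[0,0,8,0,1]]}}

```text
t: 5.98
eef_pos: [0.4313, 0.0279, 0.1399]
tool_rot: [-0.0, 0.736, 0.677, -0.0]
contact_force: [0.4, 0.0, -1.7]
gripper_width: 0.225
```

>>> {"api": "step_arm", "payload": {"targets": [[0,0,3,0,1],[0,0,6,0,1],[0,0,9,0,1],[0,0,11,0,1],[0,0,11,0,1]]}}

```text
t: 6.4
eef_pos: [0.4331, 0.028, 0.1311]
tool_rot: [0.0, 0.736, 0.676, 0.001]
contact_force: [-5.3, -0.5, 25.0]
gripper_width: 0.221
```

>>> {"api": "step_arm", "payload": {"targets": [[0,0,-1,0,1],[0,0,-1,0,1],[0,0,-1,0,1],[0,0,-1,0,1]]}}

```text
t: 6.73
eef_pos: [0.4326, 0.028, 0.1312]
tool_rot: [0.0, 0.736, 0.677, 0.001]
contact_force: [-2.2, -1.0, 11.1]
gripper_width: 0.222
```

```bash
python3 - <<'E'
from m import *
shift(426.5,28,205,85)
c=cam('scene');P=pts(c);save('s6.png',c['frame'][180:250,260:340],8)
print('hand',cyl(P,.09,.15,10.7,425,30,6))
for n,x,y in(('L',426,28),('M',431,-39),('R',435,-107)): print(n,cyl(P,.025,.07,20,x,y))
E
```

```text
at [432.6344  27.9603 131.1657] ang 85.15 tilt -1.0 shift [ -0.4  -6.  -73.8] spin 0.1 t 6.7333 F [-2.2 -1.  11.1] w 0.222
hand (array([428.2966,  28.546 ]), 94)
L (array([426.0072,  29.3053]), 102)
M (array([430.0009, -37.8739]), 98)
R (array([ 434.0864, -106.1799]), 95)
```

View pics/s6.png

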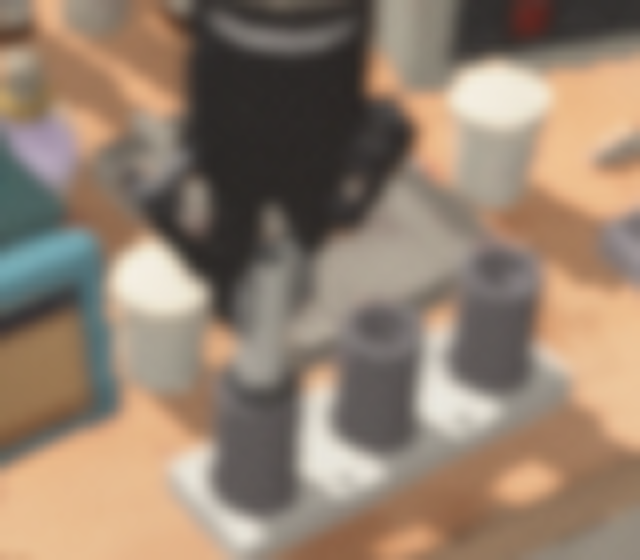

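>>> {"api": "step_arm", "payload": {"targets": [[0,0,-15,0,1],[0,0,-35,0,1],[0,0,-55,0,1],[0,0,-60,0,1],[-35,5.5,-60,0,1],[-67,10.5,-60,0,1],[-67,10.5,-60,0,1],[-67,10.5,-60,0,1]]}}

```text
t: 7.45
eef_pos: [0.436, -0.0413, 0.1896]
tool_rot: [-0.0, 0.738, 0.675, -0.0]
contact_force: [0.9, 0.2, -1.3]
gripper_width: 0.219
```

```bash
python3 - <<'E'
from m import *
shift(436.1,-39.7,163,85)
c=cam('scene');P=pts(c)
x,y=430,-38;b=bot.get_obs()['eef_pos'][2]-.0952
print('slim',cyl(P,b+.003,b+.018,7,x,y)); print('thick',cyl(P,b+.023,b+.038,10.5,x,y)); print('hand',cyl(P,b+.055,b+.115,10.7,x,y,6))
for n,x,y in(('L',426,28),('M',431,-39),('R',435,-107)): print(n,cyl(P,.025,.07,20,x,y))
E
```

```text
at [435.9688 -41.2534 189.5606] ang 84.93 tilt -1.0 shift [ 1.6  0.  26.6] spin -0.1 t 7.45 F [ 0.9  0.2 -1.3] w 0.219
slim (array([430.976 , -40.8515]), 11)
thick (array([429.654 , -40.0924]), 16)
hand (array([431.4617, -40.7004]), 95)
L (array([425.1316,  29.0322]), 102)
M (array([429.942 , -37.9292]), 100)
R (array([ 434.2484, -105.9973]), 94)
```

>>> {"api": "step_arm", "payload": {"targets": [[2,0,8,0,1],[2,0,18,0,1],[2,0,24,0,1],[2,0,29,0,1],[2,0,33,0,1],[2,0,33,0,1]]}}

```text
t: 8.0
eef_pos: [0.436, -0.0373, 0.1564]
tool_rot: [-0.0, 0.736, 0.677, -0.001]
contact_force: [-0.1, 0.6, -1.1]
gripper_width: 0.223
```

>>> {"api": "step_arm", "payload": {"targets": [[-0.5,0,4,0,1],[-0.5,0,8,0,1],[-0.5,0,12,0,1],[-0.5,0,15,0,1],[-0.5,0,15,0,1]]}}

```text
t: 8.42
eef_pos: [0.4378, -0.0383, 0.1432]
tool_rot: [0.001, 0.736, 0.676, 0.001]
contact_force: [-2.0, -0.9, 9.2]
gripper_width: 0.22
```

>>> {"api": "step_arm", "payload": {"targets": [[0,0,1,0,1],[0,0,1.5,0,1],[0,0,1.5,0,1],[0,0,1.5,0,1],[0,0,1.5,0,1]]}}

```text
t: 8.83
eef_pos: [0.4387, -0.0383, 0.143]
tool_rot: [0.001, 0.737, 0.676, 0.002]
contact_force: [-4.1, -0.5, 23.5]
gripper_width: 0.218
```

```bash
python3 - <<'E'
from m import *
shift(436.1,-39.7,163,85)
c=cam('scene');P=pts(c);save('s7.png',c['frame'][180:250,260:340],8)
print('hand',cyl(P,.10,.16,10.7,430,-38,6))
for n,x,y in(('L',426,28),('M',431,-39),('R',435,-107)): print(n,cyl(P,.025,.07,20,x,y))
E
```

```text
at [438.6802 -38.3022 143.0184] ang 85.13 tilt -0.99999 shift [ -1.6  -2.4 -20. ] spin 0.1 t 8.8333 F [-4.1 -0.5 23.5] w 0.218
hand (array([434.0391, -38.3135]), 88)
L (array([425.2706,  29.6187]), 101)
M (array([431.1509, -37.9667]), 101)
R (array([ 434.3081, -106.1493]), 94)
```

View pics/s7.png

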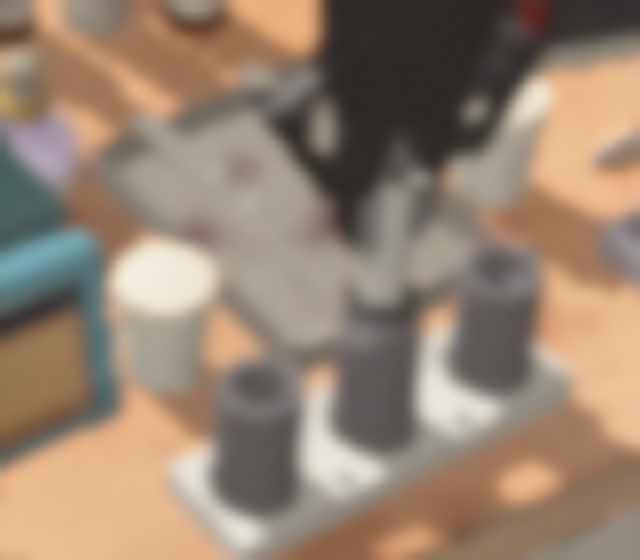

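>>> {"api": "step_arm", "payload": {"targets": [[0,0,-10,0,1],[0,0,-30,0,1],[0,0,-48,0,1],[-33,5,-50,0,1],[-67,10,-50,0,1],[-67,10,-50,0,1],[-67,10,-50,0,1],[-67,10,-50,0,1]]}}

```text
t: 9.55
eef_pos: [0.4406, -0.1056, 0.1905]
tool_rot: [-0.0, 0.737, 0.676, -0.0]
contact_force: [0.2, 1.1, -1.6]
gripper_width: 0.222
```

```bash
python3 - <<'E'
from m import *
shift(436.1,-39.7,163,85)
c=cam('scene');P=pts(c)
x,y=434,-106;b=bot.get_obs()['eef_pos'][2]-.0952
print('slim',cyl(P,b+.003,b+.018,7,x,y)); print('thick',cyl(P,b+.023,b+.038,10.5,x,y)); print('hand',cyl(P,b+.055,b+.115,10.7,x,y,6))
for n,x,y in(('L',426,28),('M',431,-39),('R',435,-107)): print(n,cyl(P,.025,.07,20,x,y))
E
```

```text
at [ 440.6107 -105.6197  190.5026] ang 85.12 tilt -1.0 shift [ 65.3 -10.1  27.5] spin 0.1 t 9.55 F [ 0.2  1.1 -1.6] w 0.222
slim (array([ 434.7477, -104.5624]), 12)
thick (array([ 435.2104, -104.6574]), 14)
hand (array([ 435.995 , -106.2092]), 94)
L (array([424.8976,  29.4201]), 104)
M (array([429.817 , -37.5662]), 99)
R (array([ 434.3188, -106.4698]), 94)
```

>>> {"api": "step_arm", "payload": {"targets": [[-1,-0.5,10,0,1],[-1,-0.5,18,0,1],[-1,-0.5,23,0,1],[-1,-0.5,27,0,1],[-1,-0.5,29,0,1],[-1,-0.5,30,0,1],[-1,-0.5,30,0,1]]}}

```text
t: 10.18
eef_pos: [0.4404, -0.1066, 0.161]
tool_rot: [-0.0, 0.736, 0.677, -0.0]
contact_force: [-1.0, 0.6, 4.1]
gripper_width: 0.23
```

>>> {"api": "step_arm", "payload": {"targets": [[0,0,1,0,1],[0,0,1.5,0,1],[0,0,1.5,0,1],[0,0,1.5,0,1],[0,0,1.5,0,1]]}}

```text
t: 10.6
eef_pos: [0.4409, -0.1068, 0.1607]
tool_rot: [0.0, 0.736, 0.677, 0.001]
contact_force: [-4.2, 0.1, 15.6]
gripper_width: 0.22
```

```bash
python3 - <<'E'
from m import *
shift(436.1,-39.7,163,85)
c=cam('scene');P=pts(c);save('s8.png',c['frame'][170:250,260:340],8)
print('hand',cyl(P,.13,.18,10.7,434,-106,6), 'slim+thick',cyl(P,.089,.105,10.5,434,-106))
for n,x,y in(('L',426,28),('M',431,-39),('R',435,-107)): print(n,cyl(P,.025,.07,20,x,y))
E
```

```text
at [ 440.9006 -106.7558  160.6602] ang 85.15 tilt -1.0 shift [ 66.4 -10.5  -2.3] spin 0.1 t 10.6 F [-4.2  0.1 15.6] w 0.22
hand (array([ 436.4552, -105.5516]), 76) slim+thick (array([ 434.5026, -106.8394]), 13)
L (array([425.2563,  29.347 ]), 104)
M (array([429.6598, -37.7651]), 97)
R (array([ 434.6555, -106.078 ]), 94)
```

View pics/s8.png

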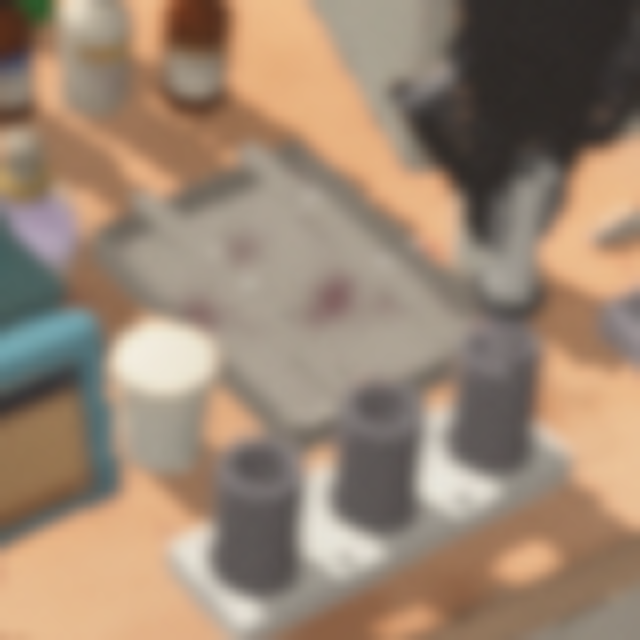

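>>> {"api": "step_arm", "payload": {"targets": [[0,0,-20,0,1],[0,0,-50,0,1],[0,0,-70,0,1],[0,0,-70,0,1]]}}

```text
t: 10.98
eef_pos: [0.4427, -0.1072, 0.233]
tool_rot: [0.002, 0.736, 0.677, 0.003]
contact_force: [1.9, -0.5, -0.9]
gripper_width: 0.221
```

```bash
python3 - <<'E'
from m import *
shift(466,369,230,85)
c=cam('top');P=pts(c);save('t9.png',c['frame'][228:258,145:180],20)
r=seg(c,P,.04,.062,(.38,.478),(.31,.40),.05);print(r['cen'],r['rect'],r['n'])
for v in range(234,250): print(v,(P[v,148:172,2]*1000).astype(int))
c=cam('scene');P=pts(c);save('s9.png',c['frame'][240:290,170:230],11)
r=seg(c,P,.042,.062,(.38,.478),(.31,.40),.05);print(r['cen'],r['rect'],r['n'])
E
```

```text
at [ 442.7383 -107.1717  232.9766] ang 85.15 tilt -0.99997 shift [476.4 -17.1   3.2] spin 0.1 t 10.9833 F [ 1.9 -0.5 -0.9] w 0.221
[458.1855 362.335 ] ((453.4842529296875, 354.8741149902344), (50.199127197265625, 93.73585510253906), 1.3881009817123413) 165
234 [  71   71   71   71   73   69   69   72   72   68 1404   72   67   62
   64   66   67   67   66   65   69   68   65   65]
235 [55 56 57 49 51 56 46 56 55 50 48 53 45 44 55 54 51 50 48 48 47 49 48 46]
236 [39 35 50 53 46 51 46 48 51 40 18  5  2 -6 44 49 54 55 52 40 22  9  0 -3]
237 [ 5  5 51 46 51 48 53 52 42 29 12  1  9 -7  4 49 55 53 54 41 21 14 -2  0]
238 [ 2  0  2 54 48 51 50 51 38 26 10  6  2  4  0 50 53 48 48 49 26 17  4 -4]
239 [ 0  0  6 50 49 54 55 51 30 23 10  0  1  1  1 49 41 51 50 46 35 20  9  1]
240 [ 0  3  3 48 53 51 51 53 37 27 15 14  2  3  0 47 53 47 51 49 36 20 11 -2]
241 [ 5  0 -4  3 47 56 43 49 45 34 24  8 -1  2 45 48 52 53 51 50 40 28 22  0]
242 [-5  1  4  2 51 46 52 51 51 46 33 35 27 50 48 53 54 44 54 50 51 37 22  6]
243 [ 0 -2  2  1 52 52 50 48 51 50 49 46 49 49 46 48 49 55 54 48 50 41 29  2]
244 [ 6  0  0  0  3 48 52 54 55 52 50 48 59 47 53 51 50 47 54 52  7  0  0  2]
245 [-2  4  0  1  3 49 50 53 52 53 51 48 54 54 49 49 53 -6  2  3 -1  0  0  4]
246 [ 0 -1  1  0  6 52 49 55 50 52 51 49 48 54  1  4  2  0  1  3 -3  2  2  3]
247 [  -3   -1   -2   -3   -2   -1   53   50   48   52   53 1404    3   -1
    0    3   -1    0   -2   -1   -2    0    3   -2]
248 [-2  3  0  1  3  0 52 50 51 -1  2  3  3  0  0  3  1  4  2 -1  4 -1 -2 -1]
249 [   1 1404    1    2    4    3    3    2    2    1    0    1    2    0
    1    1    0   -1    0    2    1    3    0    0]
[459.0496 363.3682] ((455.1246032714844, 355.58831787109375), (69.53836059570312, 94.96155548095703), 1.7423871755599976) 225
```

View pics/t9.png

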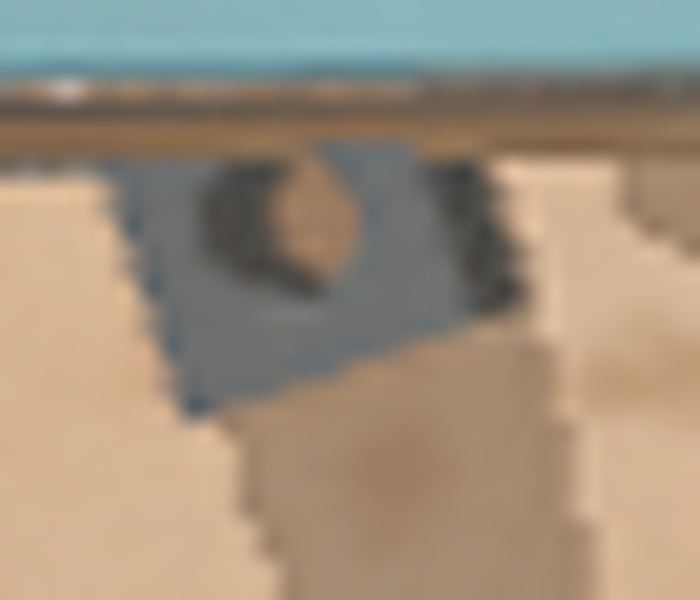

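View pics/s9.png

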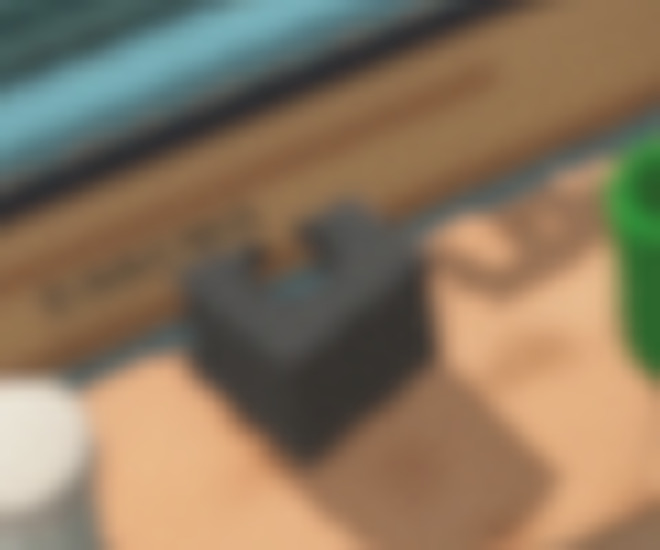

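```bash
python3 - <<'E'
from m import *
c=dict(np.load('top0.npz'))
print(plane(c,[(145+285/20-.5,228+217/20-.5)],.05)*1000)
E
```

```text
[[464.3484 372.1559  50.    ]]
```

>>> {"api": "step_arm", "payload": {"targets": [[478,-15,0,0,1],[478,-15,0,0,1],[478,-15,0,0,1],[478,-15,0,0,1],[478,-15,0,0,1],[478,-15,0,0,1],[478,-15,0,0,1],[478,-15,0,0,1],[478,-15,0,0,1],[478,-15,0,0,1],[478,-15,0,0,1],[478,-15,0,0,1],[478,-15,0,0,1],[478,-15,0,0,1],[478,-15,0,0,1],[478,-15,0,0,1]]}}

```text
t: 12.42
eef_pos: [0.4659, 0.3686, 0.2284]
tool_rot: [0.0, 0.737, 0.676, -0.001]
contact_force: [0.5, -0.2, -1.5]
gripper_width: 0.223
```

```bash
python3 - <<'E'
from m import *
shift(468,371,160,85)
c=cam('scene');P=pts(c);save('s10.png',c['frame'][170:290,130:250],6)
x,y=460,370;b=bot.get_obs()['eef_pos'][2]-.0952
print('slim',cyl(P,b+.003,b+.018,7,x,y)); print('thick',cyl(P,b+.023,b+.038,10.5,x,y)); print('hand',cyl(P,b+.055,b+.115,10.7,x,y,6))
E
```

```text
at [465.854  368.6276 228.3655] ang 85.02 tilt -1.0 shift [ 2.7  2.  68.4] spin 0.0 t 12.4167 F [ 0.5 -0.2 -1.5] w 0.223
slim (array([459.1138, 369.4396]), 13)
thick (array([460.1702, 368.849 ]), 13)
hand (array([461.258 , 368.9076]), 133)
```

View pics/s10.png

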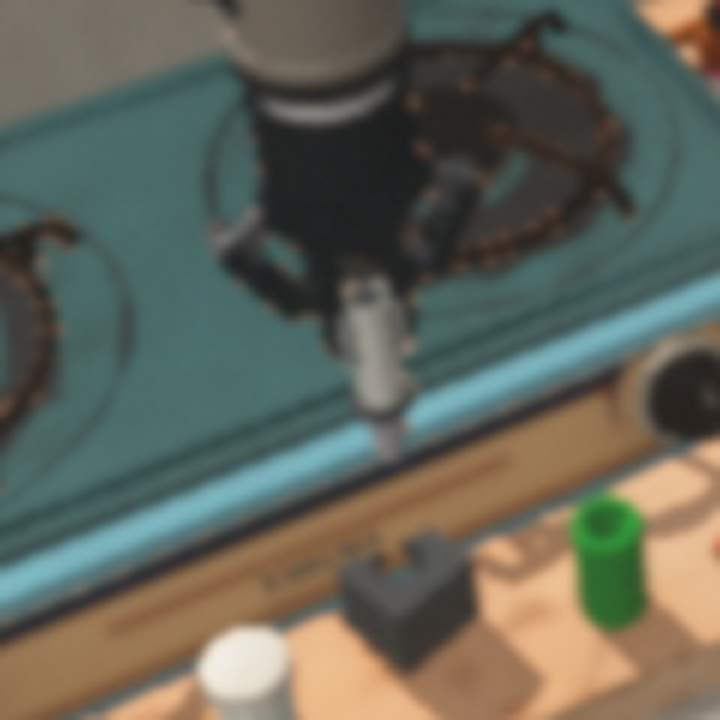

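```bash
python3 - <<'E'
from m import *
c=cam('scene');save('s11.png',c['frame'][250:285,180:215],20)
print(plane(c,[(130+405/6-.5,170+569/6-.5)],.05)*1000)
print(plane(c,[(130+340/6-.5,170+575/6-.5),(130+404/6-.5,170+607/6-.5),(130+470/6-.5,170+565/6-.5)],.05)*1000)
E
```

```text
[[456.4602 375.4239  50.    ]]
[[469.6437 407.5744  50.    ]
 [432.8213 385.2959  50.    ]
 [441.9441 343.6505  50.    ]]
```

View pics/s11.png

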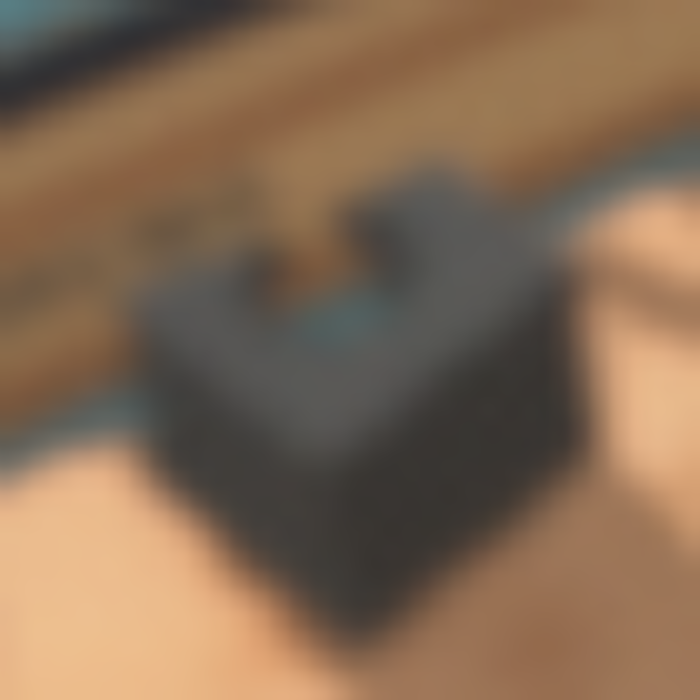

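```bash
python3 - <<'E'
from m import *
c=cam('scene')
X=plane(c,[(195.75,272.75),(208.25,262.75),(186.25,265.75)],.05)[:,:2]*1000
print(X,np.linalg.norm(X[1]-X[0]))
for a in (72,72-1.6,): pass
d=(X[1]-X[0])/np.linalg.norm(X[1]-X[0]); 
print(np.degrees(np.arctan2(*d[::-1])))
th=np.radians(-90+18.4+1.3); d=np.array([np.cos(th),np.sin(th)]); n=np.array([-d[1],d[0]])
print(X[0]+28*d+28*n)
E
```

```text
[[426.7957 391.3276]
 [444.7807 340.9989]
 [467.9062 407.931 ]] 53.44558216803688
-70.33562624870832
[462.5956 374.4051]
```

>>> {"api": "step_arm", "payload": {"targets": [[3.5,2,20,0,1],[3.5,2,45,0,1],[3.5,2,65,0,1],[3.5,2,78,0,1],[3.5,2,78,0,1],[3.5,2,78,0,1]]}}

```text
t: 13.07
eef_pos: [0.4679, 0.3734, 0.1511]
tool_rot: [0.0, 0.737, 0.676, -0.001]
contact_force: [0.0, 0.1, -1.9]
gripper_width: 0.221
```

```bash
python3 - <<'E'
from m import *
shift(468,371.8,130,85)
c=cam('scene');save('s12.png',c['frame'][230:290,165:225],10)
E
```

```text
at [467.881  373.4151 151.1445] ang 85.12 tilt -1.0 shift [-1.6  0.3 21.1] spin 0.1 t 13.0667 F [ 0.   0.1 -1.9] w 0.221
```

View pics/s12.png

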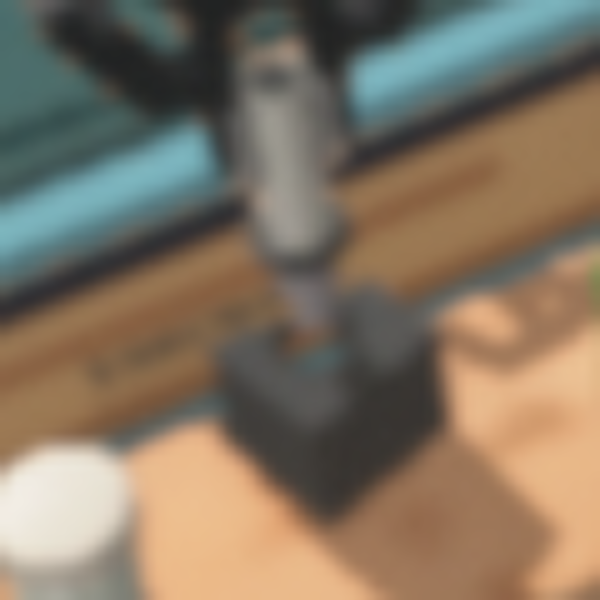

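>>> {"api": "step_arm", "payload": {"targets": [[-1,0,5,0,1],[-1,0,10,0,1],[-1,0,15,0,1],[-1,0,18,0,1],[-1,0,18,0,1]]}}

```text
t: 13.53
eef_pos: [0.4674, 0.3728, 0.1325]
tool_rot: [0.0, 0.736, 0.677, -0.001]
contact_force: [-0.2, 0.3, -2.2]
gripper_width: 0.218
```

Slim step is in. Continue with the thick step.

>>> {"api": "step_arm", "payload": {"targets": [[0,0,4,0,1],[0,0,8,0,1],[0,0,12,0,1],[0,0,12,0,1]]}}

```text
t: 13.87
eef_pos: [0.4674, 0.3728, 0.1203]
tool_rot: [0.0, 0.736, 0.677, -0.001]
contact_force: [-0.7, 0.4, -2.2]
gripper_width: 0.218
```

>>> {"api": "step_arm", "payload": {"targets": [[0,0,5,0,1],[0,0,10,0,1],[0,0,13,0,1],[0,0,14,0,1],[0,0,14,0,1]]}}

```text
t: 14.28
eef_pos: [0.4676, 0.373, 0.1068]
tool_rot: [-0.0, 0.736, 0.677, -0.0]
contact_force: [0.1, -0.5, -1.5]
gripper_width: 0.218
```

>>> {"api": "step_arm", "payload": {"targets": [[0,0,1.5,0,1],[0,0,1.5,0,1],[0,0,1.5,0,0.7],[0,0,1.5,0,0.5],[0,0,1.5,0,0.45],[0,0,1.5,0,0.45],[0,0,1.5,0,0.45],[0,0,1.5,0,0.45]]}}

```text
t: 14.95
eef_pos: [0.4679, 0.3732, 0.1059]
tool_rot: [-0.0, 0.736, 0.677, 0.0]
contact_force: [0.1, 0.6, 0.4]
gripper_width: 0.553
```

```bash
python3 - <<'E'
from m import *
shift(468,371.8,130,85)
c=cam('scene');save('s13.png',c['frame'][220:290,155:225],9)
E
```

```text
at [467.8872 373.1903 105.906 ] ang 85.16 tilt -1.0 shift [ -1.4   0.2 -24.1] spin 0.2 t 14.95 F [0.1 0.6 0.4] w 0.553
```

View pics/s13.png

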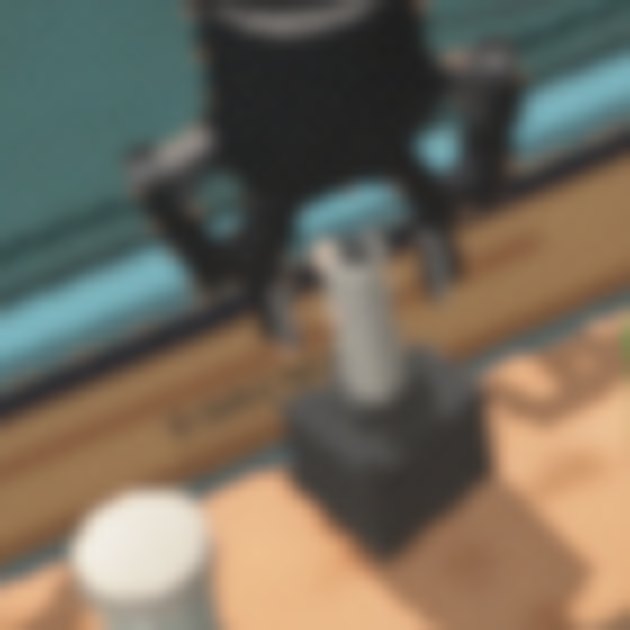

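>>> {"api": "step_arm", "payload": {"targets": [[0,0,-30,0,0.45],[0,0,-70,0,0.35],[0,0,-100,0,0.25],[-480,7.5,-100,81,0.2],[-480,7.5,-100,81,0.2],[-480,7.5,-100,81,0.2],[-480,7.5,-100,81,0.2],[-480,7.5,-100,81,0.2],[-480,7.5,-100,81,0.2],[-480,7.5,-100,81,0.2],[-480,7.5,-100,81,0.2],[-480,7.5,-100,81,0.2],[-480,7.5,-100,81,0.2],[-480,7.5,-100,81,0.2],[-480,7.5,-100,81,0.2],[-480,7.5,-100,81,0.2],[-480,7.5,-100,81,0.2],[-480,7.5,-100,81,0.2],[-480,7.5,-100,81,0.2]]}}

```text
t: 16.58
eef_pos: [0.4351, -0.1044, 0.2057]
tool_rot: [-0.0, 0.999, 0.038, -0.0]
contact_force: [-0.4, 0.1, -0.6]
gripper_width: 0.801
```

```bash
python3 - <<'E'
from m import *
shift(435,-106.5,57,4)
print(bot.get_obs()['q'])
c=cam('scene');P=pts(c);save('s14.png',c['frame'][120:300,140:380],3)
for n,x,y in(('L',426,28),('M',431,-39),('R',435,-107)): print(n,cyl(P,.025,.07,20,x,y))
print('hand',cyl(P,.06,.12,10.7,460,370,6))
E
```

```text
at [ 435.06   -104.3854  205.7226] ang 4.33 tilt -1.0 shift [ -0.2   2.2 148.7] spin 0.3 t 16.5833 F [-0.4  0.1 -0.6] w 0.801
[-0.381   0.1668  0.5351  2.155  -0.1138  0.8462  0.2992]
L (array([424.9722,  29.6157]), 107)
M (array([430.227 , -37.9243]), 97)
R (array([ 434.5029, -105.8652]), 94)
hand (array([462.9815, 373.7509]), 89)
```

View pics/s14.png

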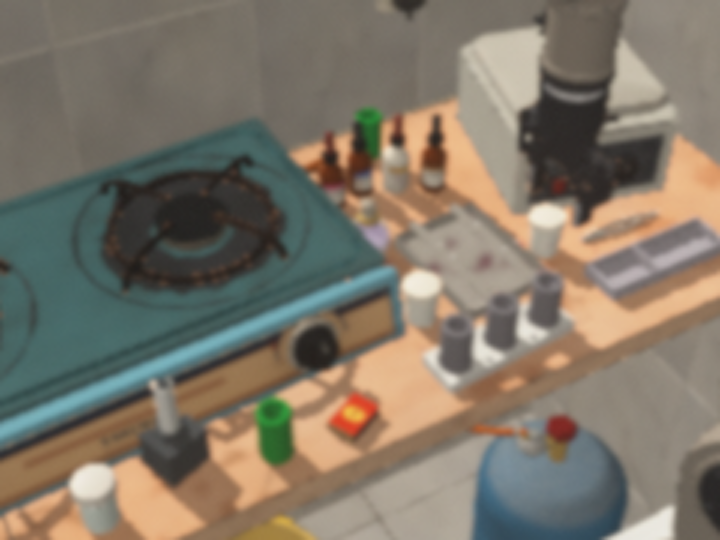

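>>> {"api": "step_arm", "payload": {"targets": [[0,2,40,0,0.2],[0,2,80,0,0.2],[0,2,110,0,0.2],[0,2,130,0,0.2],[0,2,145,0,0.2],[0,2,148,0,0.2],[0,2,148,0,0.3],[0,2,148,0,0.5],[0,2,148,0,0.7],[0,2,148,0,0.8],[0,2,148,0,0.8],[0,2,148,0,0.8]], "newtons": 40}}

```text
t: 17.63
eef_pos: [0.4358, -0.1076, 0.0588]
tool_rot: [-0.0, 0.999, 0.036, 0.001]
contact_force: [-0.9, 1.6, 8.1]
gripper_width: 0.462
```

```bash
python3 - <<'E'
from m import *
shift(435,-106.5,57,4)
c=cam('scene');P=pts(c);save('s15.png',c['frame'][170:250,260:340],8)
for n,x,y in(('L',426,28),('M',431,-39),('R',435,-107)): print(n,cyl(P,.025,.07,20,x,y))
E
```

```text
at [ 435.8434 -107.5674   58.8436] ang 4.18 tilt -1.0 shift [-0.8 -1.1  1.8] spin 0.2 t 17.6333 F [-0.9  1.6  8.1] w 0.462
L (array([425.2218,  29.5032]), 104)
M (array([429.7303, -37.6679]), 101)
R (array([ 435.6617, -106.2181]), 76)
```

View pics/s15.png

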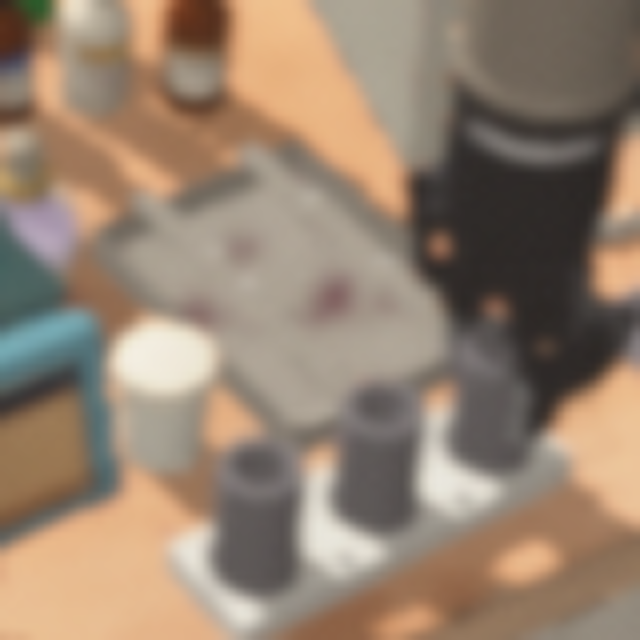

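>>> {"api": "step_arm", "payload": {"targets": [[0,0,-15,0,0.8],[0,0,-45,0,0.8],[0,0,-80,0,0.8],[9,143,-80,0,0.8],[9,143,-80,0,0.8],[9,143,-80,0,0.8],[9,143,-80,0,0.8],[9,143,-80,0,0.8],[9,143,-80,0,0.8],[9,143,-60,0,0.8],[9,143,-40,0,0.8],[9,143,-30,0,0.8],[9,143,-30,0,0.8]]}}

```text
t: 18.77
eef_pos: [0.4529, -0.2474, 0.0859]
tool_rot: [-0.001, 0.999, 0.037, -0.002]
contact_force: [1.1, 0.2, -0.7]
gripper_width: 0.466
```

```bash
python3 - <<'E'
from m import *
shift(454.5,-248.5,57,4)
c=cam('top');save('t16.png',c['frame'][215:275,300:380],9)
c=cam('scene');save('s16.png',c['frame'][130:230,310:410],7)
P=pts(c);print(cyl(P,.045,.075,20,454,-248))
E
```

```text
at [ 452.9423 -247.4332   85.9374] ang 4.27 tilt -0.99999 shift [ 1.6  1.3 28.9] spin 0.3 t 18.7667 F [ 1.1  0.2 -0.7] w 0.466
(array([ 453.1945, -247.1678]), 54)
```

View pics/t16.png

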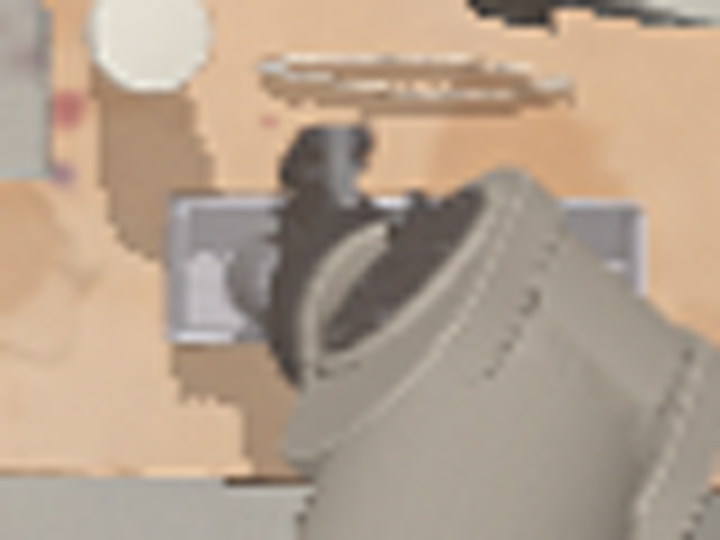

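View pics/s16.png

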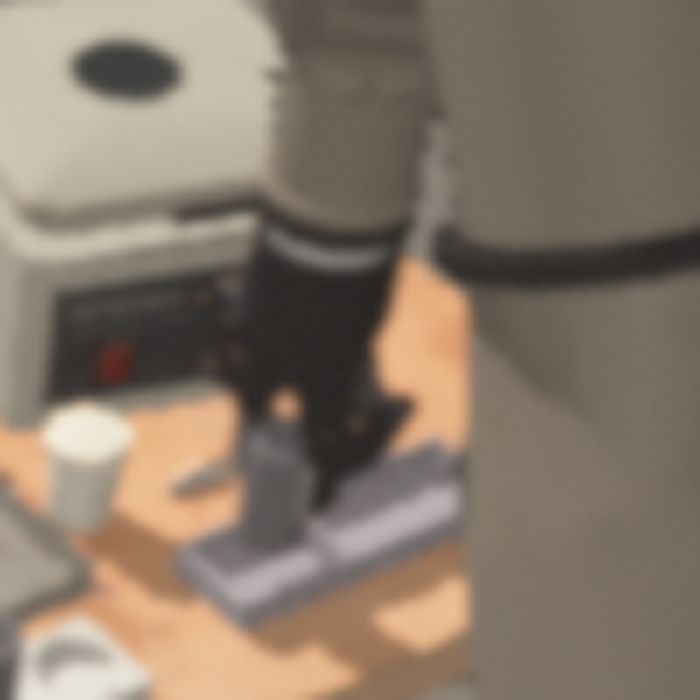

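>>> {"api": "step_arm", "payload": {"targets": [[1,0,8,0,0.8],[1,0,16,0,0.8],[1,0,22,0,0.8],[1,0,26,0,0.8],[1,0,28,0,0.8],[1,0,28,0,0.8]]}}

```text
t: 19.37
eef_pos: [0.455, -0.2496, 0.0592]
tool_rot: [-0.0, 0.999, 0.036, -0.0]
contact_force: [0.7, 0.4, -1.0]
gripper_width: 0.464
```

>>> {"api": "step_arm", "payload": {"targets": [[0,0,1.5,0,0.8],[0,0,2.5,0,0.8],[0,0,3,0,0.8],[0,0,3,0,0.8]]}}

```text
t: 19.7
eef_pos: [0.4554, -0.2498, 0.057]
tool_rot: [0.0, 0.999, 0.036, 0.0]
contact_force: [-0.0, -0.5, -0.1]
gripper_width: 0.461
```

>>> {"api": "step_arm", "payload": {"targets": [[0,0,0.7,0,0.8],[0,0,0.7,0,0.6],[0,0,0.7,0,0.4],[0,0,0.7,0,0.25],[0,0,0.7,0,0.2],[0,0,0.7,0,0.2],[0,0,-20,0,0.2],[0,0,-60,0,0.2],[0,0,-100,0,0.2],[0,0,-110,0,0.2],[0,0,-110,0,0.2]]}}

```text
t: 20.62
eef_pos: [0.4573, -0.2506, 0.1699]
tool_rot: [0.001, 0.999, 0.036, 0.003]
contact_force: [0.5, 0.3, 0.1]
gripper_width: 0.804
```

```bash
python3 - <<'E'
from m import *
shift(425.8,28.7,165,4)
c=cam('scene');P=pts(c);save('s17.png',c['frame'][130:250,270:410],5)
for n,x,y in(('L',426,28),('M',431,-39),('Rtray',454,-247)): print(n,cyl(P,.03,.065,20,x,y))
E
```

```text
at [ 457.3498 -250.6406  169.8912] ang 4.16 tilt -0.99998 shift [ -11.2 -280.9    4.2] spin 0.2 t 20.6167 F [0.5 0.3 0.1] w 0.804
L (array([425.6599,  29.1176]), 77)
M (array([430.1543, -37.7683]), 77)
Rtray (array([ 454.6702, -248.4609]), 73)
```

View pics/s17.png

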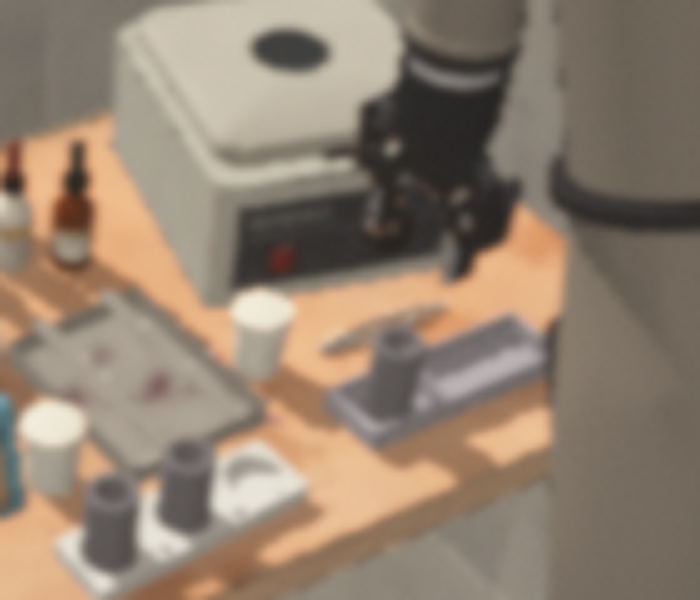

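>>> {"api": "step_arm", "payload": {"targets": [[-11,-281,0,0,0.2],[-11,-281,0,0,0.2],[-11,-281,0,0,0.2],[-11,-281,0,0,0.2],[-11,-281,0,0,0.2],[-11,-281,0,0,0.2],[-11,-281,0,0,0.2],[-11,-281,0,0,0.2],[-11,-281,0,0,0.2],[-11,-281,0,0,0.2],[-11,-281,0,0,0.2]]}}

```text
t: 21.58
eef_pos: [0.4236, 0.0283, 0.1661]
tool_rot: [0.0, 0.999, 0.035, -0.001]
contact_force: [1.0, 0.1, 0.2]
gripper_width: 0.801
```

```bash
python3 - <<'E'
from m import *
shift(425.8,28.7,57,4)
c=cam('scene');P=pts(c);save('s18.png',c['frame'][130:250,250:370],6)
E
```

```text
at [423.5549  28.308  166.1271] ang 4.03 tilt -1.0 shift [  2.4  -0.3 109.1] spin 0.0 t 21.5833 F [1.  0.1 0.2] w 0.801
```

View pics/s18.png

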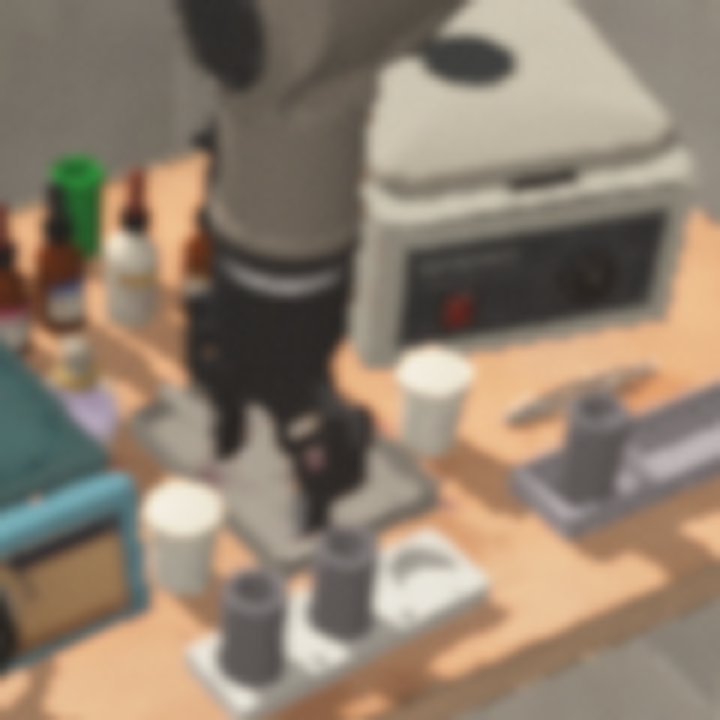

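>>> {"api": "step_arm", "payload": {"targets": [[2,0,30,0,0.2],[2,0,55,0,0.2],[2,0,65,0,0.2],[2,0,65,0,0.2]]}}

```text
t: 21.97
eef_pos: [0.4244, 0.0282, 0.0997]
tool_rot: [0.001, 0.999, 0.035, -0.002]
contact_force: [-0.6, -0.5, -0.2]
gripper_width: 0.801
```

```bash
python3 - <<'E'
from m import *
shift(425.8,28.7,57,4);print(bot.get_obs()['q'])
E
```

```text
at [424.3574  28.2289  99.7349] ang 4.01 tilt -0.99999 shift [ 1.7 -0.4 42.7] spin 0.0 t 21.9667 F [-0.6 -0.5 -0.2] w 0.801
[-0.5755  0.3356  0.4259  2.2803 -0.2514  0.5729  0.1124]
```

Joints have margin; finish descending and grip.

>>> {"api": "step_arm", "payload": {"targets": [[1,0,20,0,0.2],[1,0,35,0,0.2],[1,0,42,0,0.2],[1,0,42,0,0.2],[1,0,42,0,0.3],[1,0,42,0,0.5],[1,0,42,0,0.7],[1,0,42,0,0.8],[1,0,42,0,0.8],[1,0,42,0,0.8]]}}

```text
t: 22.8
eef_pos: [0.4273, 0.03, 0.0608]
tool_rot: [-0.0, 0.999, 0.036, 0.001]
contact_force: [-2.4, -0.7, 5.6]
gripper_width: 0.461
```

```bash
python3 - <<'E'
from m import *
shift(425.8,28.7,57,4);print(bot.get_obs()['q'])
c=cam('scene');P=pts(c);save('s19.png',c['frame'][180:250,260:340],8)
for n,x,y in(('L',426,28),('M',431,-39),('Rtray',454,-247)): print(n,cyl(P,.03,.065,20,x,y))
E
```

```text
at [427.2633  30.0125  60.7622] ang 4.15 tilt -1.0 shift [-1.6  1.2  3.8] spin 0.1 t 22.8 F [-2.4 -0.7  5.6] w 0.461
[-0.5199  0.4202  0.3639  2.2938 -0.3257  0.4726  0.1791]
L (array([420.3572,  28.0871]), 72)
M (array([429.7278, -36.4656]), 43)
Rtray (array([ 454.3136, -249.1349]), 69)
```

View pics/s19.png

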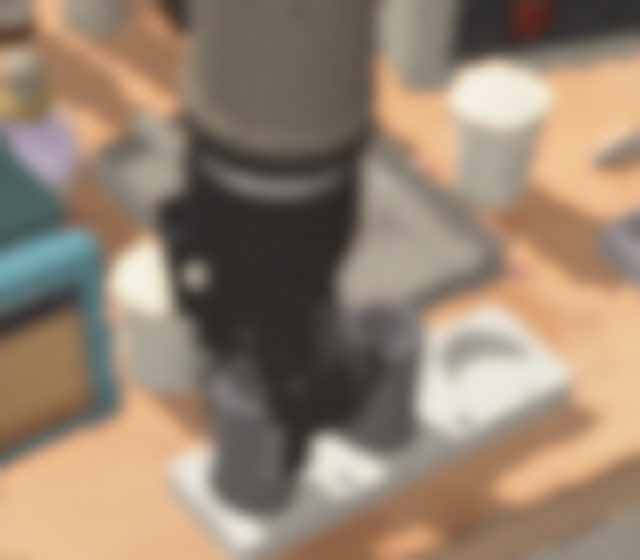

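>>> {"api": "step_arm", "payload": {"targets": [[0,0,-10,0,0.8],[0,0,-30,0,0.8],[0,0,-65,0,0.8],[0,0,-95,0,0.8],[0,0,-95,0,0.8],[0,0,-95,0,0.8]]}}

```text
t: 23.35
eef_pos: [0.4282, 0.0305, 0.157]
tool_rot: [-0.001, 0.999, 0.036, 0.002]
contact_force: [-0.0, -0.3, -0.8]
gripper_width: 0.457
```

```bash
python3 - <<'E'
from m import *
shift(455.5,-342,100,4)
c=cam('scene');P=pts(c);save('s20.png',c['frame'][160:250,260:350],8)
for n,x,y in(('L',426,28),('M',431,-39),): print(n,cyl(P,.03,.065,20,x,y))
E
```

```text
at [428.198   30.5496 157.0156] ang 4.18 tilt -0.99999 shift [ -0.2 373.7  56.3] spin 0.2 t 23.35 F [-0.  -0.3 -0.8] w 0.457
L (None, 0)
M (array([429.747 , -38.1268]), 78)
```

View pics/s20.png

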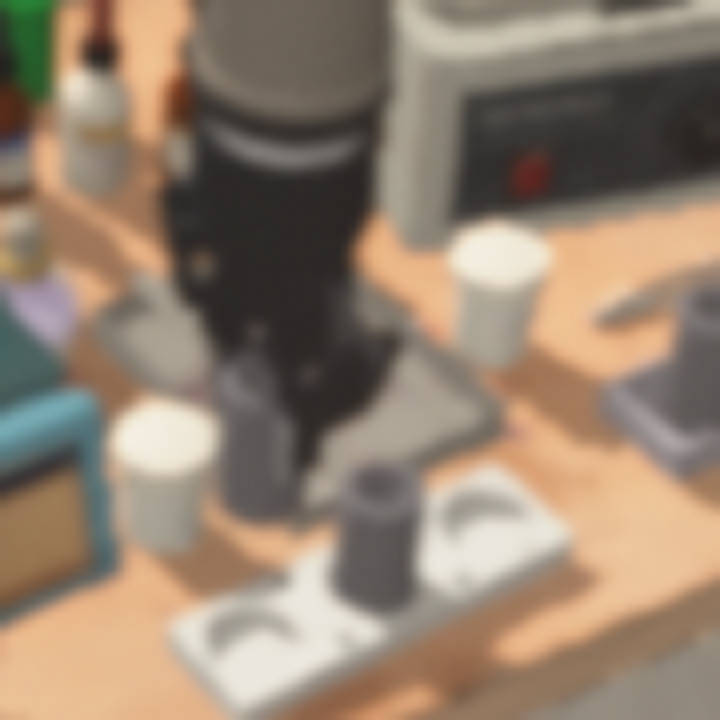

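>>> {"api": "step_arm", "payload": {"targets": [[0,0,-15,0,0.8],[0,374,-15,0,0.8],[0,374,-15,0,0.8],[0,374,-15,0,0.8],[0,374,-15,0,0.8],[0,374,-15,0,0.8],[0,374,-15,0,0.8],[0,374,-15,0,0.8],[0,374,-15,0,0.8],[0,374,-15,0,0.8],[0,374,-15,0,0.8],[0,374,-15,0,0.8],[0,374,-15,0,0.8],[0,374,20,0,0.8],[0,374,50,0,0.8],[0,374,65,0,0.8],[0,374,65,0,0.8]]}}

```text
t: 24.82
eef_pos: [0.4523, -0.3388, 0.086]
tool_rot: [-0.003, 0.999, 0.038, -0.003]
contact_force: [-0.5, 0.9, -0.7]
gripper_width: 0.46
```

```bash
python3 - <<'E'
from m import *
shift(455.5,-342,59,4)
c=cam('scene');save('s21.png',c['frame'][130:230,310:410],7)
P=pts(c);print(cyl(P,.045,.085,20,454,-341))
c=cam('top');save('t21.png',c['frame'][215:275,300:390],8)
P=pts(c)
E
```

```text
at [ 452.3389 -338.7946   85.9867] ang 4.34 tilt -0.99997 shift [ 3.1  3.6 26.9] spin 0.3 t 24.8167 F [-0.5  0.9 -0.7] w 0.46
(array([ 451.4886, -338.8858]), 73)
```

View pics/s21.png

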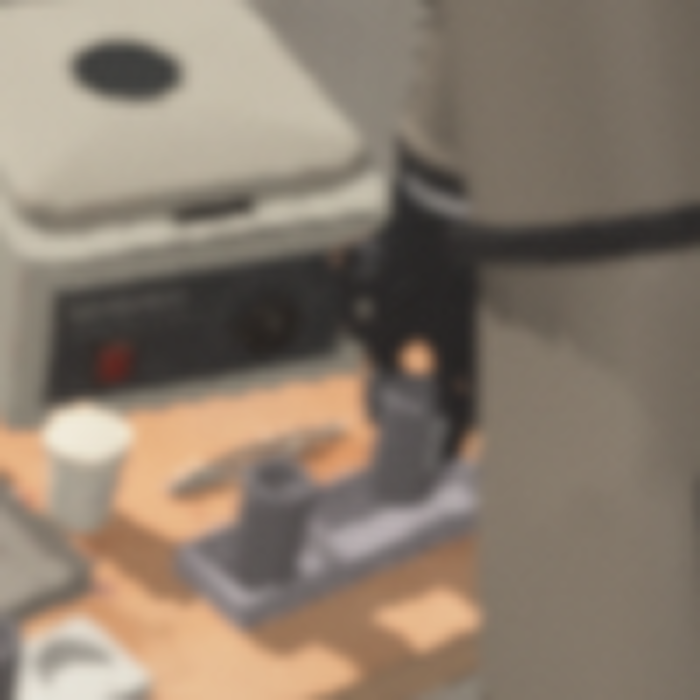

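View pics/t21.png

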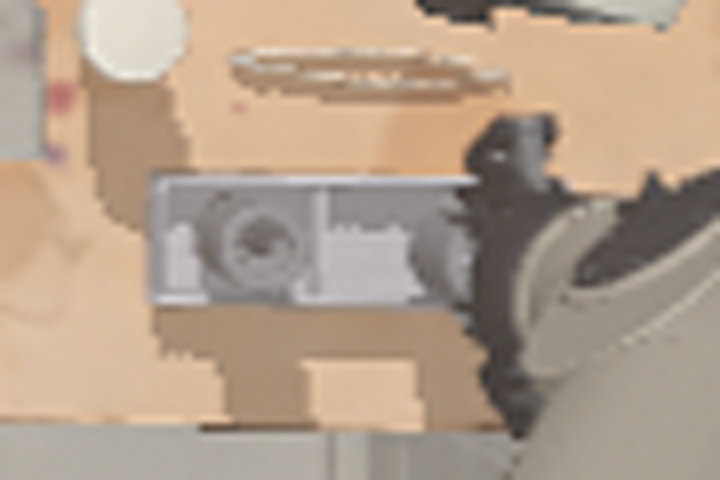

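>>> {"api": "step_arm", "payload": {"targets": [[1.5,1,8,0,0.8],[1.5,1,16,0,0.8],[1.5,1,21,0,0.8],[1.5,1,25,0,0.8],[1.5,1,25,0,0.8],[1.5,1,25,0,0.8]]}}

```text
t: 25.42
eef_pos: [0.4555, -0.3439, 0.0647]
tool_rot: [-0.0, 0.999, 0.036, -0.0]
contact_force: [-0.4, -0.8, -0.3]
gripper_width: 0.459
```

>>> {"api": "step_arm", "payload": {"targets": [[0,0,2,0,0.8],[0,0,4,0,0.8],[0,0,5,0,0.8],[0,0,6,0,0.8],[0,0,6,0,0.8]]}}

```text
t: 25.83
eef_pos: [0.4557, -0.344, 0.0589]
tool_rot: [-0.0, 0.999, 0.036, 0.0]
contact_force: [-0.3, -0.1, 0.5]
gripper_width: 0.459
```

>>> {"api": "step_arm", "payload": {"targets": [[0,0,0.7,0,0.8],[0,0,0.7,0,0.6],[0,0,0.7,0,0.4],[0,0,0.7,0,0.25],[0,0,0.7,0,0.2],[0,0,0.7,0,0.2],[0,0,-20,0,0.2],[0,0,-60,0,0.2],[0,0,-100,0,0.2],[0,0,-140,0,0.2],[0,-100,-140,0,0.2],[0,-200,-140,0,0.2],[0,-200,-140,0,0.2],[0,-200,-140,0,0.2],[0,-200,-140,0,0.2],[0,-200,-140,0,0.2],[0,-200,-140,0,0.2]]}}

```text
t: 27.25
eef_pos: [0.4413, -0.1423, 0.1988]
tool_rot: [-0.0, 0.999, 0.039, 0.0]
contact_force: [0.9, -0.5, -0.4]
gripper_width: 0.796
```

```bash
python3 - <<'E'
from m import *
shift(455.5,-342,59,4)
c=cam('scene');P=pts(c);save('s22.png',c['frame'][120:300,140:400],3)
for n,x,y,t in(('M',431,-39,20),('tight',454,-247,20),('worn',454,-342,20)): print(n,cyl(P,.035,.062,t,x,y))
print('hand',cyl(P,.06,.12,10.7,460,370,6))
c=cam('top');P=pts(c);save('t22.png',c['frame'][205:275,235:385],5)
for nm,a in dict(mid=(.066,.09,(.38,.5),(-.07,0),.076),tight=(.066,.09,(.38,.5),(-.28,-.21),.074),worn=(.066,.09,(.38,.5),(-.38,-.31),.074),
   gauge=(.112,.14,(.38,.489),(.33,.42),.127),cupl=(.05,.07,(.47,.6),(-.02,.05),.06),cupr=(.05,.07,(.47,.6),(-.22,-.12),.06),match=(.008,.022,(.36,.52),(.1,.22),.014),pot=(.055,.08,(.36,.52),(.42,.55),.066)).items():
    r=seg(c,P,*a); print(nm,r and (r['n'],r['cen'],r['rect'][0], P[(P[...,2]>a[0])&(P[...,2]<a[1])&(P[...,0]>a[2][0])&(P[...,0]<a[2][1])&(P[...,1]>a[3][0])&(P[...,1]<a[3][1])][:,2].mean()))
E
```

```text
at [ 441.2648 -142.3202  198.7924] ang 4.43 tilt -1.0 shift [ -1.3 200.3 139.6] spin 0.4 t 27.25 F [ 0.9 -0.5 -0.4] w 0.796
M (array([429.7595, -37.7213]), 58)
tight (array([ 454.148 , -248.9864]), 57)
worn (array([ 454.1333, -344.2651]), 56)
hand (array([462.6742, 373.7114]), 87)
mid (77, array([431.3513, -38.7409]), (431.69268798828125, -38.80189514160156), np.float64(0.07548394176673313))
tight (79, array([ 457.7915, -250.1014]), (458.9840087890625, -249.5895538330078), np.float64(0.07336746019814314))
worn (68, array([ 456.0034, -344.4968]), (456.475830078125, -343.7571105957031), np.float64(0.07446434972372595))
gauge (38, array([464.5308, 369.0935]), (464.1781311035156, 368.6761779785156), np.float64(0.12518263551365236))
cupl (137, array([519.2632,  19.2301]), (519.4227905273438, 19.563268661499023), np.float64(0.06148449081913363))
cupr (142, array([ 550.5452, -192.5769]), (551.3359375, -192.68081665039062), np.float64(0.06105249419426805))
match (140, array([412.8366, 173.5684]), (412.82513427734375, 173.57363891601562), np.float64(0.01632500035576302))
pot (140, array([428.0027, 467.3948]), (428.96124267578125, 467.4169616699219), np.float64(0.06677247229460787))
```

View pics/s22.png

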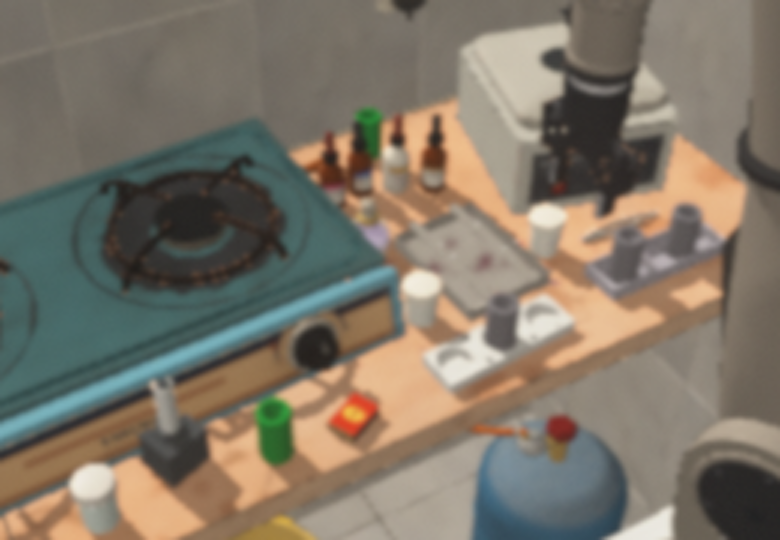

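View pics/t22.png

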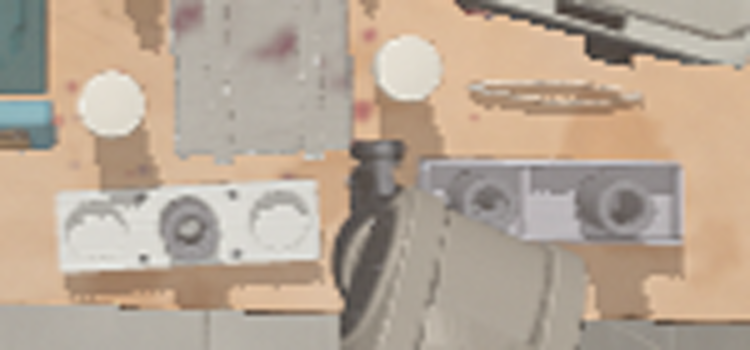

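```bash
python3 -c "
from station import bot
print(bot.hand_in()); print(bot.get_obs()['t'])"
```

```text
the job is handed in; nothing more can be done
None
the job is handed in; nothing more can be done
```

The job is handed in at about 27 s on the clock. No verdict came back, so the results below rest on my own checks.

**Gauging, left to right:**

| Pocket | Stop below adapter top | Push force | Result |
|---|---|---|---|
| Left | about 40 mm | 25 N | worn |
| Middle | about 28 mm | 23 N | good |
| Right | about 10 mm | 16 N | too tight |

I hung the gauge back in its stand. The too-tight adapter went to the small compartment and the worn one to the large compartment. The good one stays in the middle pocket.

**Last checks, from both cameras:**
- **Adapters:** All three stand upright with their tops at the expected height. In the tray they sit within about 3 mm of the compartment centres.
- **Gauge:** Its axis is within about 1 mm of the stand hole's measured centre, and its top is at 125 mm, against 127 mm expected.
- **Bystanders:** The two cups, the match box and the sample pot had not moved in the measurements. I only judged the forceps by eye.
- **Gripper:** It is open and clear of everything.

**Disagreements:**
- The two cameras differ by a steady 1–2 mm, with single readings up to about 5 mm apart. The gauge's y read 369 in the top view and 374 in the scene view.
- The arm partly hid the too-tight adapter in the last top view, so I relied mainly on the scene view for it.
- The gauge sat about 5 mm off the middle of the finger pads; I allowed for this when placing it.

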